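# Turn a flange out of its transit tray onto a board

### The job

A flange lies in the grey tray on one sloping rest, covered by a plywood board. Keeping tray and board closed together, turn the pair over, tongue end still up the slope, and stand it on the empty sloping rest with the board underneath, seated on the ledge, roughly centred and flat against the plate; then lift the tray off so that the flange stays on the board, and stand the empty tray on the first rest, tongue up and open side still facing down against the plate, squarely and roughly centred. Leave the things standing around where they are.

Things in the scene. Friction and masses are not known exactly. Their poses are not given: they have to be found in the camera images.
- rest_a_seat (a point): first sloping rest, where the closed pair starts: plywood back plate 100 mm wide, 80 mm up the slope, leaning 50 degrees above horizontal, its top towards the robot's side; a ledge 100 mm wide sticks out 58 mm square to it along its lower edge. Point: middle of the inner corner of plate and ledge, 30 mm above the bench. Axes: x up the slope, z square out of the plate (upward), y across.
- rest_b_seat (a point): second sloping rest, empty at the start, of the same make and size as the first; point and axes as on the first. Both are fixed on blue steel feet 150 x 104 mm; plate and ledge are 10 mm thick, the plate's top edge about 91 mm above the bench.
- tray_mid (a point): grey plastic tray, 130 x 110 mm, 34 mm deep outside (floor 8, walls 8 to 10 mm thick), with a tongue handle beyond its upper wall. Point: centre of the 130 x 110 x 34 mm box. Axes: x towards the tongue, z out of the open side (floor outside at z = -17 mm, rim at +17). At the start its floor leans on the first rest's plate, it stands on the ledge, tongue up the slope, and the board covers it.
- tray: the same tray (this origin is the same point; axes upright at the start). Tongue: 44 mm wide, 8 mm thick, in the plane of the floor; in the axes of tray_mid it runs from x = 65 to 91 mm and from z = -17 to -9 mm. The lower wall has a gap 48 mm wide in its middle. 0.24 kg.
- board_mid (a point): plywood board 130 x 110 x 10 mm with a wooden batten on its inner face. Point: centre of the 10 mm board. Axes: x up the slope towards the end without batten, z out of the batten's face. At the start it lies loose on the tray's rim, edges flush with the tray's, z towards the tray; both together are 44 mm thick and stick out 50 mm above the top edge of the rest's plate.
- board: the same board (same point; axes upright at the start). Batten: 40 mm wide, 6 mm thick, 16 mm high, along the middle of the lower edge, its upper face sloping 20 degrees towards the board and 8 to 14 mm above the board's lower edge; closed, it stands in the gap of the tray's lower wall. 0.15 kg.
- flange_mid (a point): aluminium flange, loose between tray and board: plate 96 (along x) x 76 x 10 mm with a round hub 44 mm across, 13 mm high on one face. Point: on the hub's axis, half-way through the 23 mm thickness. Axes: x up the slope, z towards the hub's end. At the start the hub points to the tray floor.
- flange: the same flange (same point; axes upright at the start). It stands on the batten, 4 mm clear of the tray's lower wall, with 3 mm play between tray floor and board and 7 mm to each side. 0.2 to 0.42 kg.
- carton: bystander: closed cardboard carton 100 x 90 x 115 mm high, standing between the rests; origin under its centre
- bottle: bystander: bottle 60 mm across, 150 mm high; origin under its centre
- jar: bystander: jar 66 mm across, 70 mm high; origin under its centre
- wrench: bystander: wrench 180 mm long lying flat along its x
- hammer: bystander: hammer 220 mm long lying along its x
- bin: bystander: black open bin 120 x 90 x 50 mm high; origin under its centre
- tape: bystander: roll of paper tape lying flat, 90 mm across, 40 mm high; origin under its centre
- offcut: bystander: wooden offcut 140 x 60 x 40 mm high; origin under its centre
There are look-alikes about, which are no part of the job. Leave any green or turquoise look-alike of the tray alone.

How it is judged:
By the outcome, as a careful person would: the job done as asked, in the order asked, and still so for the second after the job is handed in, with the robot touching nothing.
It also fails if it takes over 64 s, if anything falls off the work surface, if the arm or the gripper's body presses on something with over 40 N, if the wrist force passes 120 N, or if a joint passes its speed limit or range.

### The arm

A 6-joint arm with a two-finger parallel gripper is mounted at the origin on the work surface. World frame = base frame: x ahead of the robot, y to its left, z up, the work surface at z = 0. Lengths are in mm, angles in rad, forces in N, time in s.
With the tool pointing down it reaches from about 250 to 725 mm from the base axis. Payload 9.7 kg.
Tool frame: the origin (TCP) lies between the finger pads; the fingertips stand 25 mm ahead of it and the grasp point (between the pads) lies 6 mm ahead of it; z points along the fingers, y is the direction in which the jaws open and shut (so a half turn about z gives the same grasp; the last joint's range is limited). The gripper opens to 85 mm and grips with 20 to 120 N. Pads are 22 mm wide; open, the fingers measure 114 mm over their backs; the gripper's body (76 mm by 85 mm) begins 54 mm behind the grasp point. The pads swing forward as they close: fully open they stand 13 mm farther back than shut.
Start: joints at [1.307, 0.087, 0.176, 1.66, 0, 1.571], TCP at [143.41, 530.971, 256.284] pointing down, gripper open.
Joint ranges: [-3.13, 3.13], [-0.85, 1.81], [-1.15, 1.24], [-2.2, 2.28], [-1.44, 1.52], [-3.14, 3.14]. Speed limits (rad/s): [2.22, 2.22, 2.57, 3.14, 3.14, 3.14].

### API

Orientations are given as a 3x3 rotation matrix whose columns are the frame's x, y, z axes.
In Python, from rig import arm, viewer gives the robot as it stands. The module is installed in compiled form; this text tells all that it offers.
- The arm moves only by the tool arm_command, never from a script. Its argument "motion" is one flat list of numbers, 5 for each row, row after row: the shift along the world's x, y, z in m, then the turn about the world's z in degrees, then the closure, from -1 (fully open) to 1 (shut), so that 0 is half open. In form: [dx, dy, dz, twist, claw, dx, dy, dz, twist, claw, ...]. A call has 1 to 8 rows; each row is the pose to reach, as a shift and turn from the pose commanded when the call began; what a row does not reach only later rows make up. A row lasts 1/8 s, in which the tool goes at most 62.5 mm and 10.7 degrees, less where a joint would pass 70% of its speed; a pose out of reach is approached as far as the arm can. A call with a gripper value outside its range is refused whole. The fingers move at their own pace and stop on an object; "force" is the grip in N (left out, the last holds). Time passes only in rows, so rows that repeat a pose let the fingers close. It gives the time, the measured TCP pose, the force and the opening at its end, in the units of the state.
- arm.sense(): the state, without advancing time (a new reading comes with each control period).
- viewer.snapshot(name): name is "scene" or "top" or "wrist"; returns the picture (420x560x3 uint8, red, green, blue); there is no depth.
- viewer.get_calibration(name): a dict with "camera_matrix" (3x3 intrinsics, pixels), "distortion" ([k1, k2, p1, p2, k3] as OpenCV has them; the pictures are not rectified), "R" (3x3) and "t" (3): a world point X has camera coordinates R X + t. Camera axes: x right, y down, z forward; pixel columns grow to the right and rows downward; lengths in mm; the calibration is good to about 2 mm. A picture is of the moment at which its call begins: read the wrist's pose just before it. get_calibration takes no time and is no camera call; for the wrist camera it gives the pose at the moment of the call.
- arm.sign_off(): hands the job in, once; it reports no verdict.
Trained networks look in the newest picture that a camera, given by its name, has taken for a name from the list of things; names that differ only in an ending like _2 or _b are one class to them, and where a whole thing is asked for, a point or a joint stands for the part that bears it (a point fixed in the world has none). Each returns a list of dicts, best first, with "score" (0 to 1); they miss things now and then, are a little off and sometimes report something else, mostly with a low value. They report only what shows in the picture. A call takes as long as a camera call. They do not tell look-alikes from the thing itself.
- viewer.find_in(camera, query): "box" ([left, top, right, bottom] in pixels, round what is visible of it).
- viewer.trace(camera, query): "pixels" (420x560 bool, what is visible of it) and "box" ([left, top, right, bottom] in pixels, round what is visible of it).
The state is a dict: "time": time; "q": joint angles; "qvel": joint speeds; "joint_torque": joint torques, N m; "tcp_pos": TCP position; "tcp_rot": TCP orientation; "contact_force": force on the tool from outside, world axes, zero at the start; "moment": the same for the moment, N m; "gripper_width": finger opening in mm.
Only numpy, scipy, OpenCV 4.12 (cv2) and the standard library are available. Lean on these libraries where they do the work, as an engineer would, in place of code of your own. Each camera call takes 0.05 s, during which the arm holds its last target.

## Working session

There is one attempt and no reset: what is moved stays moved. The work goes in short steps, Python scripts to look and compute and a tool call to move; the robot and the scene stay as the last step left them, time stands still between calls to the robot, and variables do not carry over. Pictures are saved under pics/ and viewed, and the job is handed in when it is done.

Besides the shell and the picture viewer there is one more tool, called after "Emit:" as name(argument=value, ...) on one line, values as JSON. arm_command: Moves the arm, as the interface text tells. Its arguments: {"type":"object","properties":{"motion":{"type":"array"},"force":{"type":"number"}},"required":["motion"]}

```bash
ls; mkdir -p pics; python3 - <<'E'
from rig import arm, viewer
import cv2,json
import numpy as np
np.set_printoptions(precision=3,suppress=True)
for n in ["scene","top","wrist"]:
    im=viewer.snapshot(n); cv2.imwrite(f"pics/{n}0.png",im[:,:,::-1])
    c=viewer.get_calibration(n); print(n,np.array(c["camera_matrix"]),c["distortion"],np.array(c["R"]),np.array(c["t"]), -np.array(c["R"]).T@np.array(c["t"]))
print(arm.sense())
E
```

```text
pics
scene [[386.355   0.    281.18 ]
 [  0.    386.355 206.26 ]
 [  0.      0.      1.   ]] [-0.073  0.     0.     0.     0.   ] [[-0.752  0.66   0.004]
 [ 0.537  0.616 -0.577]
 [-0.383 -0.431 -0.817]] [ 395.395 -233.979 1383.955] [952.715 480.327 993.999]
top [[423.59    0.    278.033]
 [  0.    423.59  205.968]
 [  0.      0.      1.   ]] [-0.032  0.     0.     0.     0.   ] [[-0.026 -1.    -0.017]
 [-0.997  0.027 -0.075]
 [ 0.076  0.015 -0.997]] [   6.096  510.645 1253.726] [ 414.209  -27.008 1288.536]
wrist [[377.018   0.    278.588]
 [  0.    377.018 214.817]
 [  0.      0.      1.   ]] [-0.041  0.     0.     0.     0.   ] [[ 0.261  0.965  0.   ]
 [ 0.921 -0.249  0.299]
 [ 0.289 -0.078 -0.954]] [-550.277  -38.626  378.147] [ 69.754 551.125 372.408]
{'time': 0.15, 'q': array([1.307, 0.087, 0.175, 1.66 , 0.   , 1.571]), 'qvel': array([-0.   , -0.002,  0.003, -0.001, -0.   ,  0.001]), 'joint_torque': array([  0.001, -52.076,  46.504,   0.014,   0.   ,  -0.   ]), 'tcp_pos': array([143.373, 530.829, 255.769]), 'tcp_rot': array([[-0.965,  0.261, -0.   ],
       [ 0.261,  0.965, -0.001],
       [ 0.   , -0.001, -1.   ]]), 'contact_force': array([ 0.611,  0.074, -0.736]), 'moment': array([-0.008, -0.017,  0.019]), 'gripper_width': 84.90858202301251}
```

View pics/scene0.png

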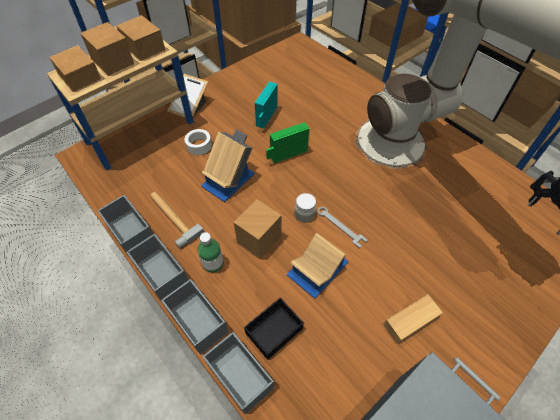

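View pics/top0.png

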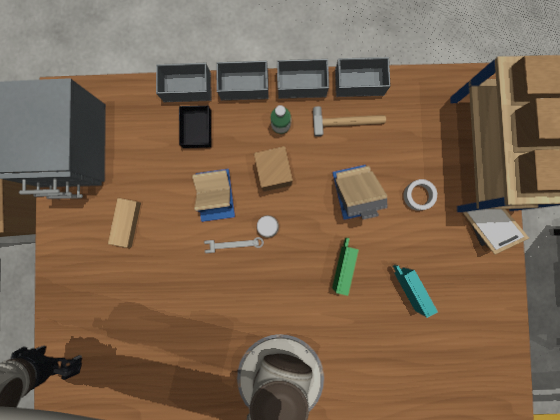

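View pics/wrist0.png

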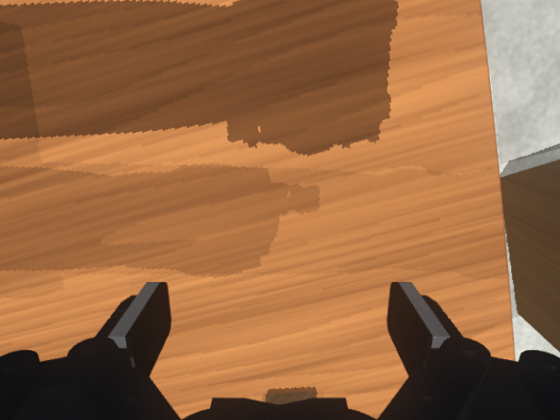

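```bash
python3 - <<'E'
import cv2,numpy as np
t=cv2.imread("pics/top0.png"); s=cv2.imread("pics/scene0.png")
a=cv2.resize(t[150:230,320:400],None,fx=5,fy=5,interpolation=cv2.INTER_CUBIC)
b=cv2.resize(t[150:230,180:260],None,fx=5,fy=5,interpolation=cv2.INTER_CUBIC)
cv2.imwrite("pics/topab.png",np.hstack([a,b]))
a=cv2.resize(s[120:210,190:280],None,fx=4.4,fy=4.4,interpolation=cv2.INTER_CUBIC)
b=cv2.resize(s[220:310,270:360],None,fx=4.4,fy=4.4,interpolation=cv2.INTER_CUBIC)
cv2.imwrite("pics/sceneab.png",np.hstack([a,b]))
E
```

```text
(no output)
```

View pics/topab.png

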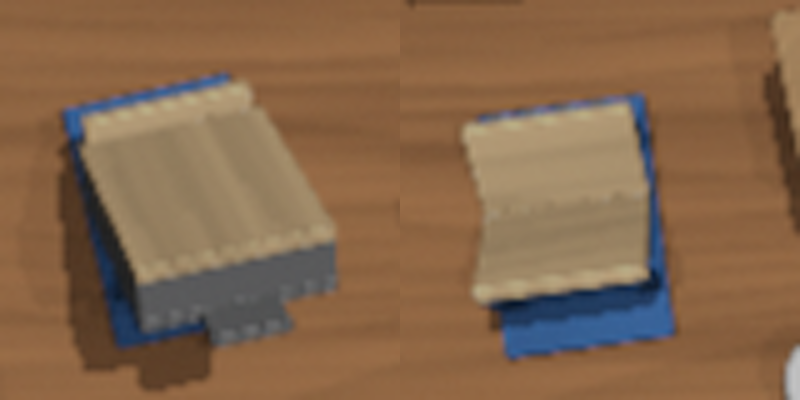

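View pics/sceneab.png

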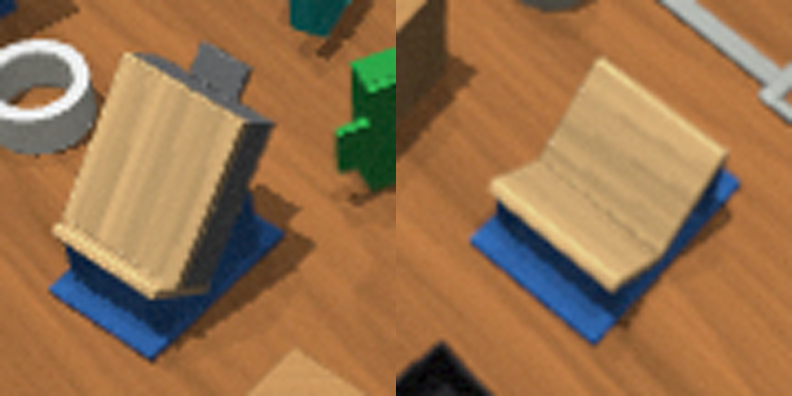

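```bash
cat > h.py <<'E'
import numpy as np,cv2
from scipy.optimize import least_squares
np.set_printoptions(precision=2,suppress=True)
c50,s50=np.cos(np.radians(50)),np.sin(np.radians(50))
def axes(psi):
    u=np.array([-np.cos(psi),-np.sin(psi),0]); k=np.array([0,0,1.])
    X=c50*u+s50*k; Z=-s50*u+c50*k; Y=np.cross(Z,X); return X,Y,Z
def pt(p,syn): # p=(x,y,z,psi); point s (up slope), y, n
    X,Y,Z=axes(p[3]); return np.array(p[:3])+syn[0]*X+syn[1]*Y+syn[2]*Z
def proj(cal,P):
    R=np.array(cal["R"]);r,_=cv2.Rodrigues(R)
    q,_=cv2.projectPoints(np.array(P,float).reshape(-1,1,3),r,np.array(cal["t"],float),np.array(cal["camera_matrix"]),np.array(cal["distortion"]))
    return q.reshape(-1,2)
def fit(obs,p0,fixz=None):
    # obs: list of (cal,syn,px)
    def res(v):
        p=v if fixz is None else [v[0],v[1],fixz,v[2]]
        return np.concatenate([proj(c,pt(p,s))[0]-np.array(px) for c,s,px in obs])
    v0=p0 if fixz is None else [p0[0],p0[1],p0[3]]
    r=least_squares(res,v0,loss='soft_l1',x_scale=[10]*(len(v0)-1)+[.1])
    return r.x,r.fun.reshape(-1,2)
E
python3 - <<'E'
from h import *
from rig import viewer
T=viewer.get_calibration("top");S=viewer.get_calibration("scene")
tA=lambda x,y:(320+x/5-.4,150+y/5-.4); tB=lambda x,y:(180+x/5-.4,150+y/5-.4)
sA=lambda x,y:(190+x/4.4-.4,120+y/4.4-.4); sB=lambda x,y:(270+x/4.4-.4,220+y/4.4-.4)
# Y = world -y
oA=[(T,(130,-55,44),tA(137,280)),(T,(130,55,44),tA(335,238)),(T,(0,-55,44),tA(85,150)),(T,(0,55,44),tA(264,108)),
 (T,(156,-22,8),tA(213,343)),(T,(156,22,8),tA(292,325)),
 (S,(130,55,44),sA(125,52)),(S,(130,-55,44),sA(243,122)),(S,(156,22,8),sA(203,42)),(S,(156,-22,8),sA(250,68)),
 (T,(0,-50,58),tA(83,118)),(T,(0,50,58),tA(250,83)),(S,(0,50,58),sA(55,226)),(S,(0,-50,58),sA(155,293))]
oB=[(T,(0,-50,58),tB(65,125)),(T,(0,50,58),tB(232,103)),(T,(0,-50,0),tB(85,212)),(T,(0,50,0),tB(250,195)),(T,(80,-50,0),tB(75,290)),(T,(80,50,0),tB(250,268)),
 (S,(0,50,58),sB(96,182)),(S,(0,-50,58),sB(221,290)),(S,(80,50,0),sB(206,60)),(S,(80,-50,0),sB(329,153)),(S,(0,50,0),sB(149,155)),(S,(0,-50,0),sB(264,250))]
for o,p0 in((oA,[550,-200,30,0.]),(oB,[550,150,30,0.])):
    for fz in (None,30):
        v,r=fit(o,p0,fz); print(v); 
    print(r.T)
E
```

```text
[ 559.26 -238.72   27.51    0.19]
[ 559.56 -237.96    0.19]
[[-0.34  0.16 -1.21 -0.31  0.01  0.25  0.24  0.23  0.18  0.16  0.42  0.6
   0.3   0.78]
 [-1.6  -1.86 -0.74 -0.23 -0.57 -0.44 -0.02  0.05 -0.28 -0.02  1.29  1.07
  -1.32 -1.18]]
[563.39 186.    28.54   0.1 ]
[563.52 185.98   0.1 ]
[[-0.33  0.15 -0.03 -0.04 -0.58 -0.8   0.16  0.37 -1.02 -0.06 -1.59 -0.09]
 [ 0.96  1.07 -0.05 -0.81 -0.16 -0.12 -1.45 -2.33 -0.67  0.4   0.52  1.32]]
```

Emit:
arm_command(motion=[0.05,-0.06,0.02,-10,-1,0.07,-0.12,0.04,-20,-1,0.09,-0.18,0.06,-30,-1,0.11,-0.24,0.08,-40,-1,0.14,-0.3,0.08,-45,-1,0.165,-0.36,0.08,-50,-1,0.19,-0.42,0.08,-55,-1,0.22,-0.48,0.08,-64,-1])

```text
time: 1.15
tcp_pos: [345.9, 86.6, 336.3]
tcp_rot: [[-0.185, 0.983, 0.001], [0.983, 0.185, 0.0], [0.0, 0.001, -1.0]]
contact_force: [1.4, 0.7, -0.3]
gripper_width: 85.5
```

Emit:
arm_command(motion=[0.025,-0.055,0,0,-1,0.05,-0.11,0,0,-1,0.075,-0.165,0,0,-1,0.1,-0.22,0,0,-1,0.13,-0.28,0,0,-1,0.137,-0.3,0,0,-1,0.137,-0.3,0,0,-1])

```text
time: 2.02
tcp_pos: [482.9, -213.0, 334.8]
tcp_rot: [[-0.186, 0.982, -0.002], [0.982, 0.186, 0.001], [0.001, -0.002, -1.0]]
contact_force: [0.2, 0.9, 0.9]
gripper_width: 85.5
```

```bash
cat >> h.py <<'E'
def snap(n,f):
    from rig import viewer
    c=viewer.get_calibration(n); im=viewer.snapshot(n); cv2.imwrite(f"pics/{f}.png",im[:,:,::-1]); np.save(f"pics/{f}.npy",c,allow_pickle=True); return im,c
def load(f): return np.load(f"pics/{f}.npy",allow_pickle=True).item()
A=[559.5,-238.2,30,0.19]; B=[563.5,186,30,0.10]
E
python3 - <<'E'
from h import *
from rig import arm
snap("wrist","w1"); print({k:v for k,v in arm.sense().items() if k in("time","tcp_pos","tcp_rot","q","contact_force","gripper_width")})
E
```

```text
{'time': 2.075, 'q': array([-0.41,  0.08,  0.32,  1.82,  0.  ,  0.97]), 'tcp_pos': array([ 482.62, -211.85,  335.45]), 'tcp_rot': array([[-0.19,  0.98, -0.  ],
       [ 0.98,  0.19,  0.  ],
       [ 0.  , -0.  , -1.  ]]), 'contact_force': array([ 0.03, -0.19,  0.4 ]), 'gripper_width': 85.29951708832678}
```

View pics/w1.png

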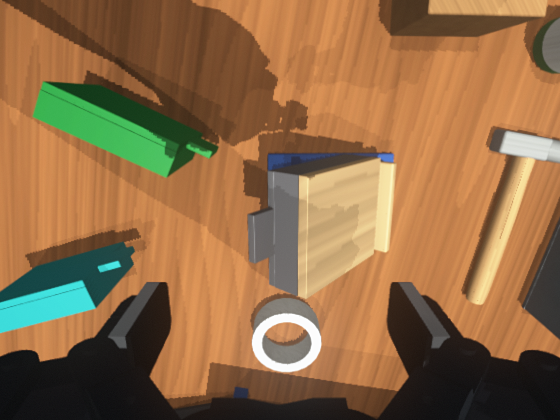

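```bash
python3 - <<'E'
import cv2
i=cv2.imread("pics/w1.png")[140:310,235:405]
cv2.imwrite("pics/w1z.png",cv2.resize(i,None,fx=3.5,fy=3.5,interpolation=cv2.INTER_CUBIC))
E
```

```text
(no output)
```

View pics/w1z.png

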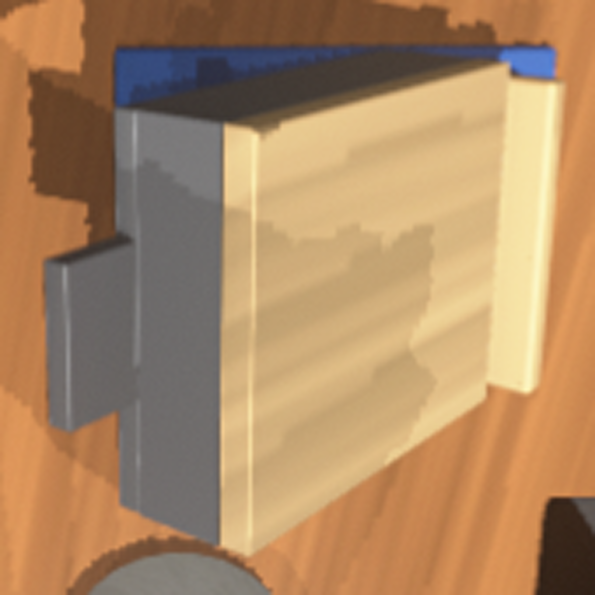

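```bash
python3 - <<'E'
from h import *
from rig import viewer
T=viewer.get_calibration("top");S=viewer.get_calibration("scene"); W=load("w1")
w=lambda x,y:(235+x/3.5-.4,140+y/3.5-.4)
oW=[(W,(130,-55,44),w(258,127)),(W,(130,55,44),w(247,553)),(W,(130,-55,34),w(223,123)),(W,(130,55,34),w(219,545)),(W,(130,-55,0),w(117,108)),(W,(130,55,0),w(121,505)),
(W,(156,-22,8),w(67,262)),(W,(156,22,8),w(69,430)),(W,(156,-22,0),w(45,262)),(W,(156,22,0),w(53,427)),(W,(0,-55,44),w(510,63)),(W,(0,55,44),w(487,402))]
for fz in (None,30):
    v,r=fit(oW,A,fz); print(v); print(r.T)
tA=lambda x,y:(320+x/5-.4,150+y/5-.4)
sA=lambda x,y:(190+x/4.4-.4,120+y/4.4-.4)
oA=[(T,(130,-55,44),tA(137,280)),(T,(130,55,44),tA(335,238)),
 (T,(156,-22,8),tA(213,343)),(T,(156,22,8),tA(292,325)),
 (S,(130,55,44),sA(125,52)),(S,(130,-55,44),sA(243,122)),(S,(156,22,8),sA(203,42)),(S,(156,-22,8),sA(250,68))]
print(fit(oW+oA,A)[0],fit(oW+oA,A,30)[0])
E
```

```text
[ 562.82 -237.     26.78    0.19]
[[ 0.08  0.8   0.11 -0.16 -0.73 -0.35  0.5   1.13 -0.06 -0.89  0.12 -0.56]
 [ 0.62  1.    0.22 -0.28 -0.27 -0.12  0.46  0.8  -1.32 -0.77 -0.12 -0.63]]
[ 562.53 -236.08    0.19]
[[ 0.36  0.86  0.28 -0.18 -0.89 -0.64  0.13  0.72 -0.5  -1.37  0.93  0.01]
 [ 0.16  1.82 -0.26  0.48 -0.82  0.46  0.36  1.21 -1.44 -0.39 -0.53 -0.25]]
[ 562.47 -236.62   28.44    0.19] [ 562.35 -236.18    0.19]
```

Emit:
arm_command(motion=[0.0165,-0.037,-0.02,0,-1,0.0165,-0.037,-0.07,0,-1,0.0165,-0.037,-0.12,0,-1,0.0165,-0.037,-0.145,0,-1,0.0165,-0.037,-0.145,0,-1])

```text
time: 2.7
tcp_pos: [498.2, -246.9, 189.9]
tcp_rot: [[-0.19, 0.982, -0.002], [0.982, 0.19, 0.001], [0.002, -0.002, -1.0]]
contact_force: [0.1, 0.5, 0.5]
gripper_width: 85.6
```

```bash
python3 - <<'E'
from h import *
from rig import arm
snap("wrist","w2"); print({k:v for k,v in arm.sense().items() if k in("time","tcp_pos","tcp_rot","q","contact_force","gripper_width")})
E
```

```text
{'time': 2.75, 'q': array([-0.46,  0.09,  0.05,  1.54,  0.  ,  0.92]), 'tcp_pos': array([ 498.93, -247.35,  191.71]), 'tcp_rot': array([[-0.19,  0.98, -0.  ],
       [ 0.98,  0.19,  0.  ],
       [ 0.  , -0.  , -1.  ]]), 'contact_force': array([-0.71,  0.25,  0.9 ]), 'gripper_width': 85.18080312233712}
```

View pics/w2.png

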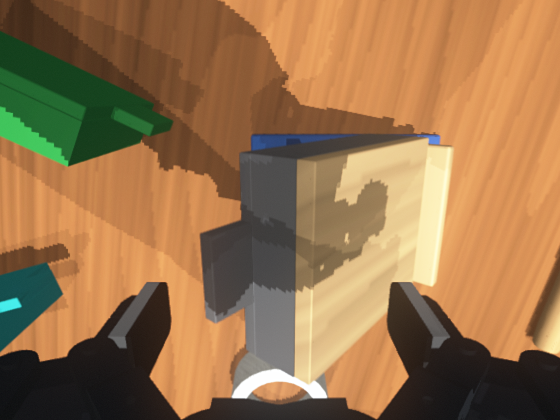

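```bash
python3 - <<'E'
from h import *
from rig import arm
W=load("w2"); s=arm.sense(); R=np.array(s["tcp_rot"]);t=np.array(s["tcp_pos"])
for d in (0,6,12,18,25):
    P=[t+R@np.array([x,y,d]) for x in(11,-11) for y in(-42.5,42.5)]
    print(d,proj(W,P).round(0).tolist())
for p in (A,[562,-236.7,29,.19]):
  print(proj(W,[pt(p,q) for q in((156,0,0),(130,0,44),(156,22,0),(130,55,44))]))
E
```

```text
0 [[157.0, 299.0], [403.0, 299.0], [163.0, 352.0], [396.0, 352.0]]
6 [[162.0, 290.0], [398.0, 290.0], [167.0, 342.0], [392.0, 342.0]]
12 [[166.0, 282.0], [393.0, 283.0], [172.0, 333.0], [388.0, 333.0]]
18 [[171.0, 275.0], [389.0, 275.0], [176.0, 324.0], [384.0, 324.0]]
25 [[175.0, 268.0], [384.0, 268.0], [180.0, 315.0], [379.0, 315.0]]
[[194.99 278.11]
 [305.34 287.09]
 [198.1  319.45]
 [302.61 388.02]]
[[201.18 275.2 ]
 [311.44 283.98]
 [204.04 316.52]
 [308.14 384.88]]
```

Emit:
arm_command(motion=[0,-0.001,-0.02,0,-1,0,-0.001,-0.044,0,-1,0,-0.001,-0.044,0,-1], force=25)

```text
time: 3.12
tcp_pos: [499.1, -249.0, 147.7]
tcp_rot: [[-0.189, 0.982, -0.0], [0.982, 0.189, 0.0], [0.0, -0.0, -1.0]]
contact_force: [-0.3, -0.3, 0.4]
gripper_width: 85.7
```

```bash
python3 - <<'E'
from h import *
from rig import arm
snap("wrist","w3");snap("scene","s3"); print({k:v for k,v in arm.sense().items() if k in("time","tcp_pos","contact_force","gripper_width")})
E
```

```text
{'time': 3.225, 'tcp_pos': array([ 499.77, -249.43,  149.19]), 'contact_force': array([ 0.27, -0.55, -0.49]), 'gripper_width': 85.33598156060731}
```

View pics/w3.png

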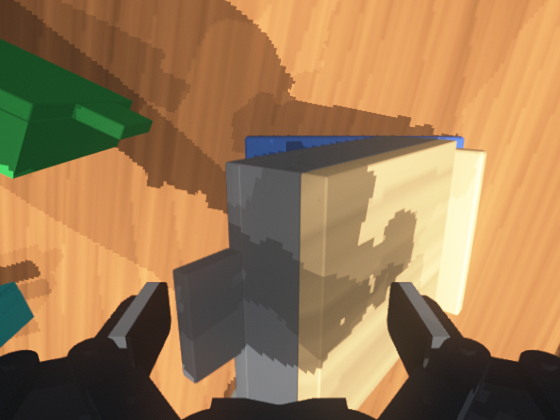

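View pics/s3.png

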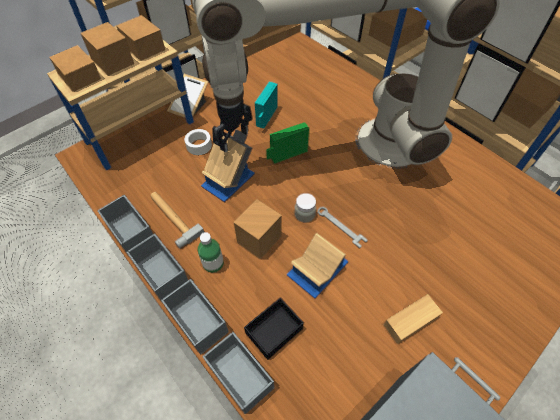

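Emit:
arm_command(motion=[0.004,0.001,0,0,-1,0.008,0.0015,0.001,0,-1,0.012,0.0025,0.002,0,-1,0.016,0.003,0.003,0,-1,0.02,0.004,0.005,0,-1,0.024,0.0045,0.007,0,-1,0.024,0.0045,0.007,0,-1])

```text
time: 4.1
tcp_pos: [516.7, -246.7, 158.8]
tcp_rot: [[-0.185, 0.983, -0.011], [0.983, 0.185, -0.006], [-0.003, -0.012, -1.0]]
contact_force: [-49.2, -4.4, 43.1]
gripper_width: 85.2
```

```bash
python3 - <<'E'
from h import *
from rig import arm
snap("wrist","w4");snap("scene","s4"); print({k:v for k,v in arm.sense().items() if k in("time","tcp_pos","contact_force","gripper_width")})
w=cv2.imread("pics/w4.png");s=cv2.resize(cv2.imread("pics/s4.png")[110:215,180:285],(420,420),interpolation=cv2.INTER_CUBIC)
cv2.imwrite("pics/m4.png",np.hstack([w[:,120:480],s]))
E
```

```text
{'time': 4.2, 'tcp_pos': array([ 516.63, -246.74,  158.78]), 'contact_force': array([-48.59,  -4.16,  42.41]), 'gripper_width': 85.25020697112429}
```

View pics/m4.png

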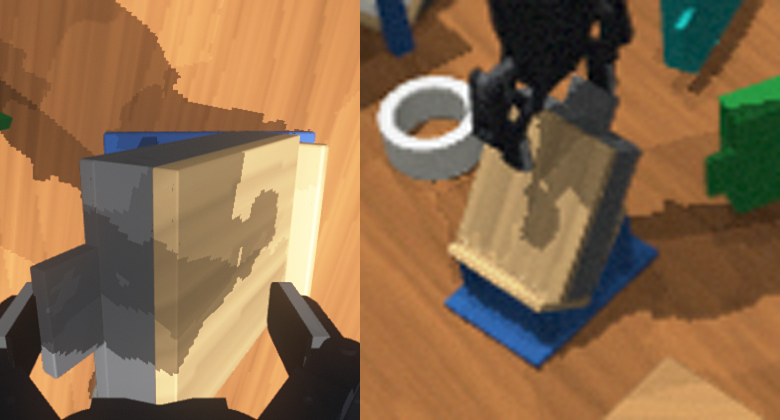

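Emit:
arm_command(motion=[-0.005,-0.001,0.004,0,-1,-0.004,-0.001,0.009,0,-1,-0.002,0,0.014,0,-1,0,0,0.018,0,-1,0,0,0.018,0,-1])

```text
time: 4.82
tcp_pos: [523.6, -244.9, 172.3]
tcp_rot: [[-0.189, 0.982, 0.0], [0.982, 0.189, -0.0], [-0.0, 0.0, -1.0]]
contact_force: [-3.9, -0.2, -0.2]
gripper_width: 85.6
```

```bash
python3 - <<'E'
from h import *
from rig import arm
snap("wrist","w5");snap("scene","s5"); print({k:v for k,v in arm.sense().items() if k in("time","tcp_pos","contact_force","gripper_width")})
w=cv2.imread("pics/w5.png");s=cv2.resize(cv2.imread("pics/s5.png")[110:215,180:285],(420,420),interpolation=cv2.INTER_CUBIC)
cv2.imwrite("pics/m5.png",np.hstack([w[:,120:480],s]))
E
```

```text
{'time': 4.925, 'tcp_pos': array([ 523.25, -244.91,  172.02]), 'contact_force': array([-2.86, -0.25,  0.91]), 'gripper_width': 85.52941963587881}
```

View pics/m5.png

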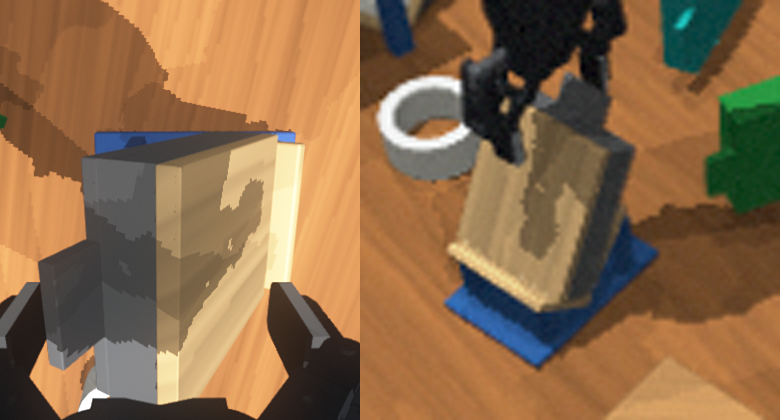

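Emit:
arm_command(motion=[0.004,0.0005,0.004,0,-0.95,0.007,0.001,0.008,0,-0.9,0.01,0.002,0.011,0,-0.85,0.013,0.0025,0.014,0,-0.8,0.016,0.003,0.017,0,-0.765,0.016,0.003,0.017,0,-0.765])

```text
time: 5.68
tcp_pos: [539.7, -241.8, 189.1]
tcp_rot: [[-0.189, 0.982, 0.0], [0.982, 0.189, 0.0], [0.0, 0.0, -1.0]]
contact_force: [-1.8, 0.2, 1.1]
gripper_width: 75.4
```

```bash
cat >> h.py <<'E'
def look(k,box=(110,215,180,285),wr=True):
    from rig import arm
    from rig import viewer
    s=arm.sense(); print({q:np.array(v).round(1) for q,v in s.items() if q in("time","tcp_pos","contact_force","gripper_width")}, "yaw",np.degrees(np.arctan2(s["tcp_rot"][1][1],s["tcp_rot"][0][1])).round(1))
    im,c=snap("scene",f"s{k}"); im=im[:,:,::-1]
    z=cv2.resize(im[box[0]:box[1],box[2]:box[3]],(400,int(400*(box[1]-box[0])/(box[3]-box[2]))),interpolation=cv2.INTER_CUBIC)
    z=z[:420]; z=cv2.copyMakeBorder(z,0,420-z.shape[0],0,0,cv2.BORDER_CONSTANT)
    if wr:
        w,_=snap("wrist",f"w{k}"); z=np.hstack([w[:,80:480,::-1],z])
    cv2.imwrite(f"pics/m{k}.png",z)
E
python3 -c "from h import *;look('6')"
```

```text
{'time': np.float64(5.7), 'tcp_pos': array([ 539.7, -241.8,  189.1]), 'contact_force': array([-1.8,  0.2,  1.1]), 'gripper_width': np.float64(75.4)} yaw 10.9
```

View pics/m6.png

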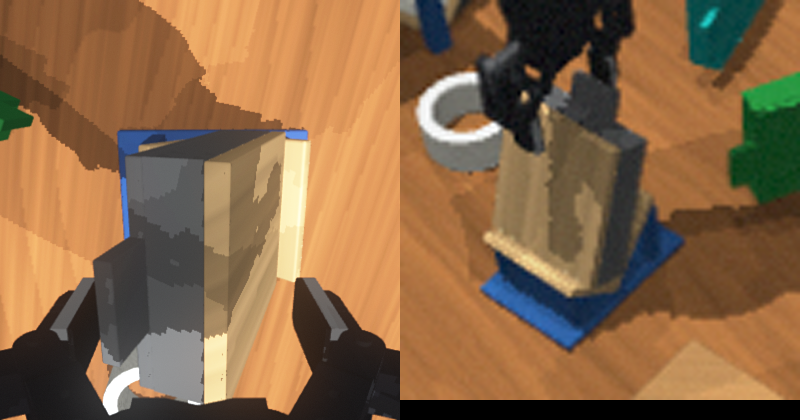

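Emit:
arm_command(motion=[0.003,0.0005,0.002,0,-0.7,0.006,0.001,0.003,0,-0.64,0.009,0.0015,0.003,0,-0.58,0.012,0.002,0.002,0,-0.52,0.015,0.003,0,0,-0.46,0.017,0.003,-0.003,0,-0.46,0.017,0.003,-0.003,0,-0.46])

```text
time: 6.65
tcp_pos: [556.3, -238.8, 185.5]
tcp_rot: [[-0.189, 0.982, -0.001], [0.982, 0.189, 0.001], [0.001, -0.0, -1.0]]
contact_force: [-0.1, -0.9, -1.0]
gripper_width: 62.2
```

```bash
python3 -c "from h import *;look('7')"
```

```text
{'time': np.float64(6.6), 'tcp_pos': array([ 556.3, -238.8,  185.5]), 'contact_force': array([-0.1, -0.9, -1. ]), 'gripper_width': np.float64(62.2)} yaw 10.9
```

View pics/m7.png

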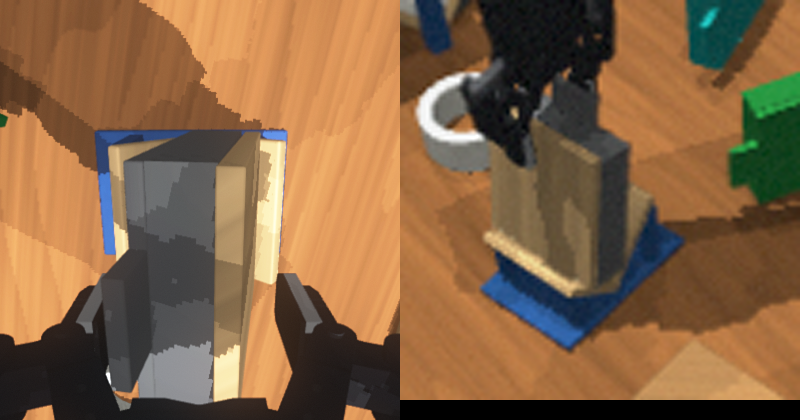

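Emit:
arm_command(motion=[0.003,0.0005,-0.004,0,-0.42,0.006,0.001,-0.008,0,-0.36,0.009,0.0015,-0.012,0,-0.3,0.012,0.002,-0.012,0,-0.24,0.013,0.0025,-0.012,0,-0.2,0.013,0.0025,-0.012,0,-0.2])

```text
time: 7.5
tcp_pos: [569.3, -236.4, 174.1]
tcp_rot: [[-0.189, 0.982, 0.0], [0.982, 0.189, 0.0], [0.0, 0.0, -1.0]]
contact_force: [-1.7, 0.5, 0.1]
gripper_width: 51.3
```

```bash
python3 -c "from h import *;look('8')"
```

```text
{'time': np.float64(7.5), 'tcp_pos': array([ 569.3, -236.4,  174.1]), 'contact_force': array([-1.7,  0.5,  0.1]), 'gripper_width': np.float64(51.3)} yaw 10.9
```

View pics/m8.png

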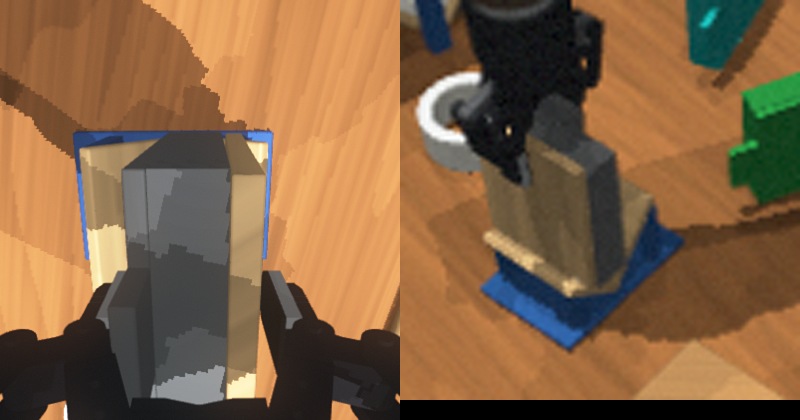

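Emit:
arm_command(motion=[0,0,0,0,-0.12,0,0,0,0,-0.05,0,0,0,0,0.0,0,0,0,0,0.1,0,0,0,0,0.1,0,0,0,0,0.1], force=25)

```text
time: 8.35
tcp_pos: [569.5, -236.5, 174.4]
tcp_rot: [[-0.189, 0.982, 0.001], [0.982, 0.189, -0.0], [-0.0, 0.001, -1.0]]
contact_force: [2.2, 0.6, 1.1]
gripper_width: 43.8
```

```bash
python3 -c "from h import *;look('9')"
```

```text
{'time': np.float64(8.4), 'tcp_pos': array([ 569.5, -236.5,  174.4]), 'contact_force': array([2.2, 0.6, 1.1]), 'gripper_width': np.float64(43.8)} yaw 10.9
```

View pics/m9.png

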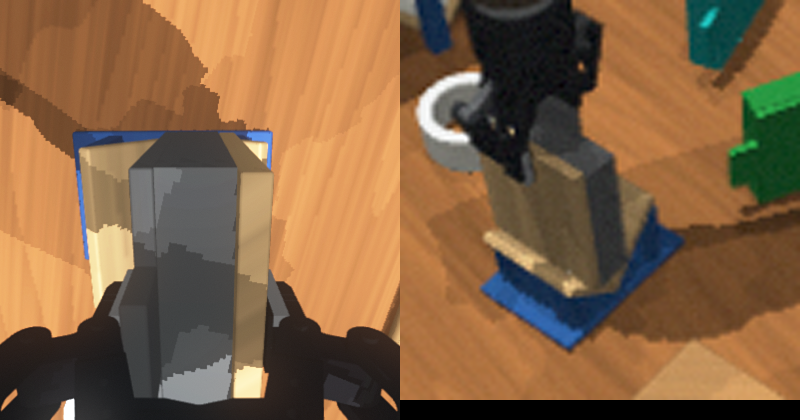

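Emit:
arm_command(motion=[0,0,0,0,0.3,0,0,0,0,0.3,0,0,0.01,0,0.3,0,0,0.02,0,0.3,0,0,0.035,0,0.3,0,0,0.05,0,0.3,0,0,0.05,0,0.3], force=70)

```text
time: 9.32
tcp_pos: [569.7, -236.7, 226.0]
tcp_rot: [[-0.189, 0.982, 0.002], [0.982, 0.189, -0.001], [-0.002, 0.002, -1.0]]
contact_force: [1.1, -0.3, -7.3]
gripper_width: 43.4
```

```bash
python3 -c "from h import *;look('10')"
```

```text
{'time': np.float64(9.3), 'tcp_pos': array([ 569.7, -236.7,  226. ]), 'contact_force': array([ 1.1, -0.3, -7.3]), 'gripper_width': np.float64(43.4)} yaw 10.9
```

View pics/m10.png

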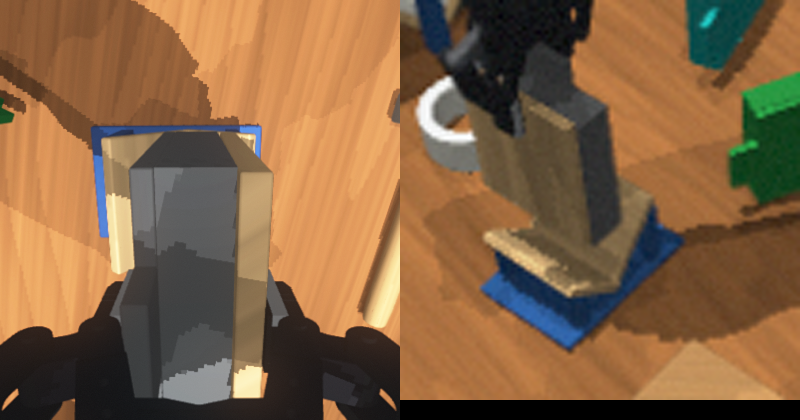

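```bash
python3 - <<'E'
import cv2
i=cv2.imread("pics/w10.png")[110:250,180:380]
cv2.imwrite("pics/w10z.png",cv2.resize(i,None,fx=4,fy=4,interpolation=cv2.INTER_CUBIC))
E
```

```text
(no output)
```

View pics/w10z.png

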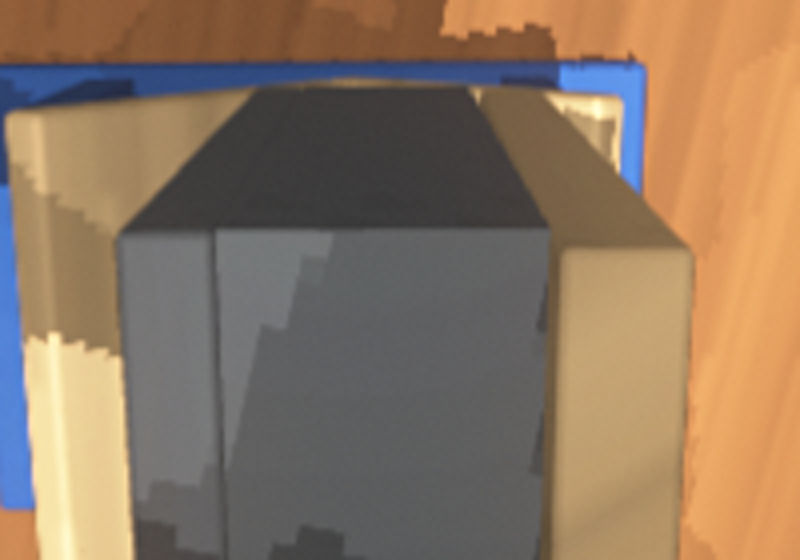

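```bash
python3 - <<'E'
from h import *
from rig import arm
W=load("w10"); s=arm.sense(); R=np.array(s["tcp_rot"]);t=np.array(s["tcp_pos"])
w=lambda x,y:(180+x/4-.4,110+y/4-.4)
# tool frame: y tool = away (+n), x tool=+y world = -Y side. point: (a=55+ox, b, up height hT)
def model(v,pts): # v: b0(floor plane tool y), ox, top depth d (ahead of TCP), 
    return [t+R@np.array([sx*55+v[1], v[0]+n, v[2]+dn]) for sx,n,dn in pts]
tray=[(1,0,0),(1,34,0),(1,0,130),(1,34,130)]
px=[w(120,232),w(548,229),w(258,88),w(470,88)]
f=lambda v:(proj(W,model(v,tray))-np.array(px)).ravel()
r=least_squares(f,[-22,0,-5]);print("tray",r.x,r.fun)
brd=[(1,34,0),(1,44,0)]
pb=[w(557,248),w(692,248)]
f=lambda v:np.append((proj(W,model(v,brd))-np.array(pb)).ravel(),0)
r=least_squares(f,r.x);print("board",r.x,r.fun)
E
```

```text
tray [-21.54   0.23   1.16] [-0.04 -0.32  0.05  0.36  0.23 -0.03 -0.26 -0.06]
board [-21.74   0.47  -7.42] [ 0.   -0.02 -0.    0.02  0.  ]
```

Emit:
arm_command(motion=[0,0,0.03,0,0.3,0,0,0.06,8,0.3,0,0.01,0.09,16,0.3,0,0.03,0.115,24,0.3,0,0.06,0.115,32,0.3,0,0.09,0.115,40,0.3,0,0.12,0.115,48,0.3,0,0.15,0.115,56,0.3])

```text
time: 10.42
tcp_pos: [569.0, -85.5, 338.4]
tcp_rot: [[-0.921, 0.388, -0.001], [0.388, 0.921, 0.0], [0.001, -0.0, -1.0]]
contact_force: [0.3, 0.4, -6.3]
gripper_width: 42.9
```

Emit:
arm_command(motion=[0,0.03,0,8,0.3,0,0.06,0,16,0.3,0,0.09,0,24,0.3,0,0.12,0,32,0.3,0,0.15,0,40,0.3,0,0.18,0,48,0.3,0,0.2,0,56,0.3,0,0.22,0,62,0.3])

```text
time: 11.42
tcp_pos: [569.1, 134.4, 338.4]
tcp_rot: [[-0.776, -0.631, -0.001], [-0.631, 0.776, -0.0], [0.001, 0.0, -1.0]]
contact_force: [-0.1, -1.5, -6.9]
gripper_width: 42.9
```

Emit:
arm_command(motion=[-0.001,0.01,0,8,0.3,-0.001,0.02,0,16,0.3,-0.002,0.03,0,24,0.3,-0.002,0.04,0,32,0.3,-0.002,0.052,0,40,0.3,-0.002,0.052,-0.01,48,0.3,-0.002,0.052,-0.03,56.6,0.3,-0.002,0.052,-0.05,56.6,0.3])

```text
time: 12.42
tcp_pos: [567.1, 185.6, 287.8]
tcp_rot: [[0.098, -0.995, -0.001], [-0.995, -0.098, -0.0], [0.0, 0.001, -1.0]]
contact_force: [0.5, -0.2, -7.2]
gripper_width: 42.9
```

Emit:
arm_command(motion=[0,0,-0.02,0,0.3,0,0,-0.04,0,0.3,0,0,-0.04,0,0.3])

```text
time: 12.8
tcp_pos: [566.4, 185.3, 246.9]
tcp_rot: [[0.096, -0.995, -0.004], [-0.995, -0.096, -0.001], [0.001, 0.004, -1.0]]
contact_force: [-0.5, -0.3, -6.7]
gripper_width: 42.8
```

```bash
python3 -c "from h import *;look('11',(200,320,260,380))"
```

```text
{'time': np.float64(12.8), 'tcp_pos': array([566.4, 185.3, 246.9]), 'contact_force': array([-0.5, -0.3, -6.7]), 'gripper_width': np.float64(42.8)} yaw -174.5
```

View pics/m11.png

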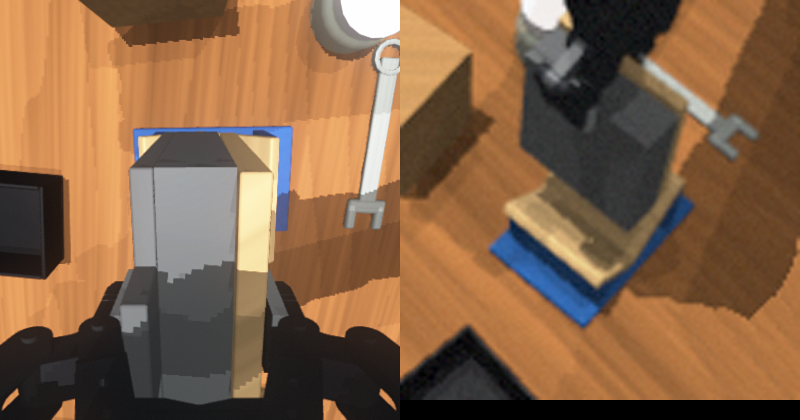

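View pics/w11.png

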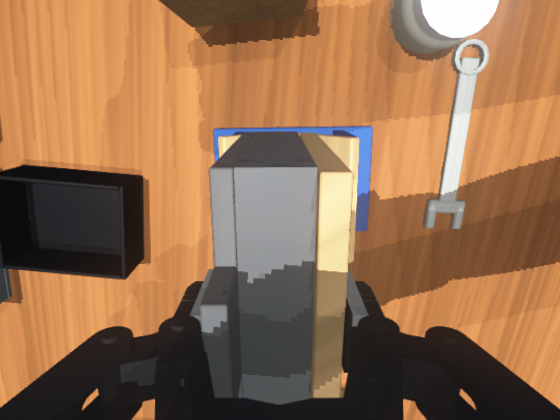

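```bash
python3 - <<'E'
from h import *
i=cv2.imread("pics/w11.png")[115:265,205:380]
cv2.imwrite("pics/w11z.png",cv2.resize(i,None,fx=4,fy=4,interpolation=cv2.INTER_CUBIC))
W=load("w11")
for p in (B,[566,186.5,29,.1]):
  print([ (4*(q-np.array([205,115])+.4)).round(0).tolist() for q in proj(W,[pt(p,q) for q in((0,50,58),(80,50,0),(80,50,-10),(80,-50,0),(-10,50,58))])])
E
```

```text
[[83.0, 76.0], [600.0, 86.0], [634.0, 83.0], [572.0, 597.0], [56.0, 72.0]]
[[70.0, 77.0], [584.0, 87.0], [619.0, 83.0], [558.0, 596.0], [44.0, 73.0]]
```

View pics/w11z.png

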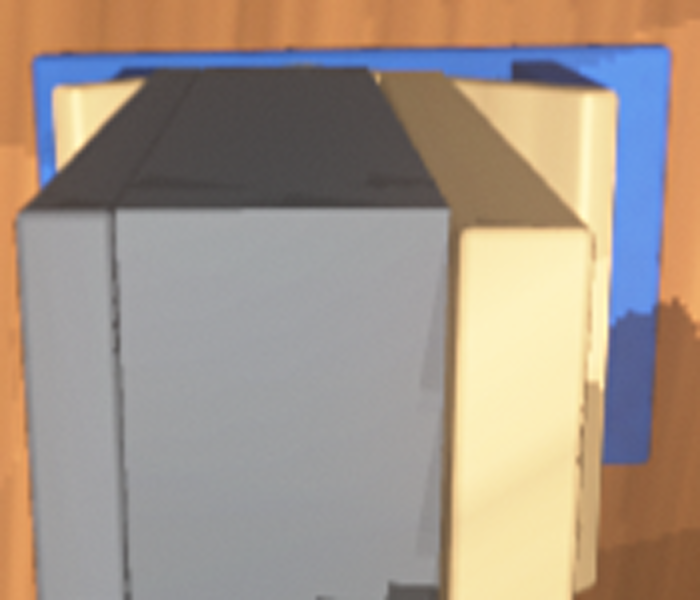

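Emit:
arm_command(motion=[0.003,0.001,-0.02,0,0.3,0.003,0.001,-0.04,0,0.3,0.003,0.001,-0.055,0,0.3,0.003,0.001,-0.06,0,0.3,0.003,0.001,-0.06,0,0.3])

```text
time: 13.52
tcp_pos: [570.3, 186.6, 189.5]
tcp_rot: [[0.096, -0.995, 0.0], [-0.995, -0.096, 0.0], [-0.0, -0.0, -1.0]]
contact_force: [-0.3, -0.6, -7.5]
gripper_width: 43.0
```

Emit:
arm_command(motion=[0,0,-0.002,0,0.3,0,0,-0.004,0,0.3,0,0,-0.004,0,0.3])

```text
time: 13.9
tcp_pos: [570.2, 186.5, 185.1]
tcp_rot: [[0.096, -0.995, -0.0], [-0.995, -0.096, 0.0], [-0.0, 0.0, -1.0]]
contact_force: [0.2, -0.3, -6.4]
gripper_width: 42.9
```

Emit:
arm_command(motion=[0,0,-0.0015,0,0.3,0,0,-0.003,0,0.3,0,0,-0.003,0,0.3])

```text
time: 14.28
tcp_pos: [570.2, 186.5, 182.1]
tcp_rot: [[0.096, -0.995, -0.0], [-0.995, -0.096, 0.0], [-0.0, 0.0, -1.0]]
contact_force: [-1.2, -0.0, -6.6]
gripper_width: 43.1
```

```bash
python3 -c "from h import *;look('12',(200,320,260,380))"
```

```text
{'time': np.float64(14.3), 'tcp_pos': array([570.2, 186.5, 182.1]), 'contact_force': array([-1.2, -0. , -6.6]), 'gripper_width': np.float64(43.1)} yaw -174.5
```

View pics/m12.png

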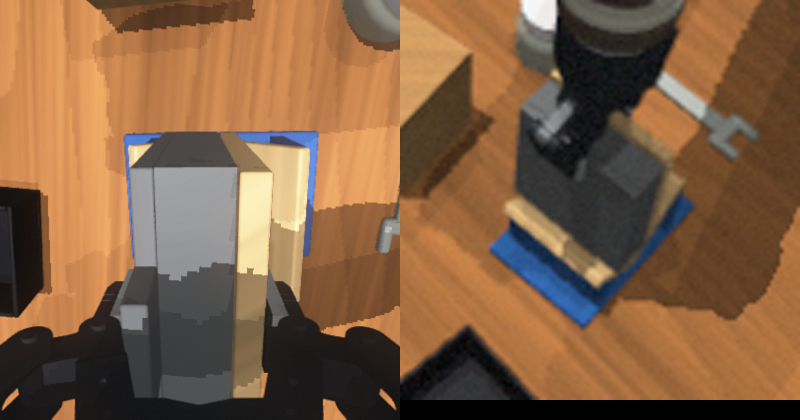

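Emit:
arm_command(motion=[0,0,-0.001,0,0.3,0,0,-0.002,0,0.3,0,0,-0.002,0,0.3])

```text
time: 14.75
tcp_pos: [570.3, 186.5, 181.7]
tcp_rot: [[0.096, -0.995, 0.002], [-0.995, -0.096, 0.0], [-0.0, -0.002, -1.0]]
contact_force: [-3.6, -2.5, 5.7]
gripper_width: 42.9
```

Emit:
arm_command(motion=[0,0,-0.001,0,0.3,0,0,-0.002,0,0.3,0,0,-0.002,0,0.3])

```text
time: 15.12
tcp_pos: [570.3, 186.4, 181.5]
tcp_rot: [[0.096, -0.995, 0.003], [-0.995, -0.096, 0.001], [-0.001, -0.004, -1.0]]
contact_force: [-7.4, -4.1, 16.4]
gripper_width: 43.2
```

Emit:
arm_command(motion=[0,0,0.002,0,0.3,0,0,0.002,0,0.0,0,0,0.002,0,-0.04,0,0,0.002,0,-0.07,0,0,0.002,0,-0.1,0,0,0.002,0,-0.1], force=20)

```text
time: 15.88
tcp_pos: [570.3, 186.5, 180.0]
tcp_rot: [[0.096, -0.995, -0.0], [-0.995, -0.096, -0.0], [0.0, 0.0, -1.0]]
contact_force: [0.1, -0.5, 0.4]
gripper_width: 46.7
```

```bash
python3 -c "from h import *;look('13',(200,320,260,380))"
```

```text
{'time': np.float64(15.9), 'tcp_pos': array([570.3, 186.5, 180. ]), 'contact_force': array([ 0.1, -0.5,  0.4]), 'gripper_width': np.float64(46.7)} yaw -174.5
```

View pics/m13.png

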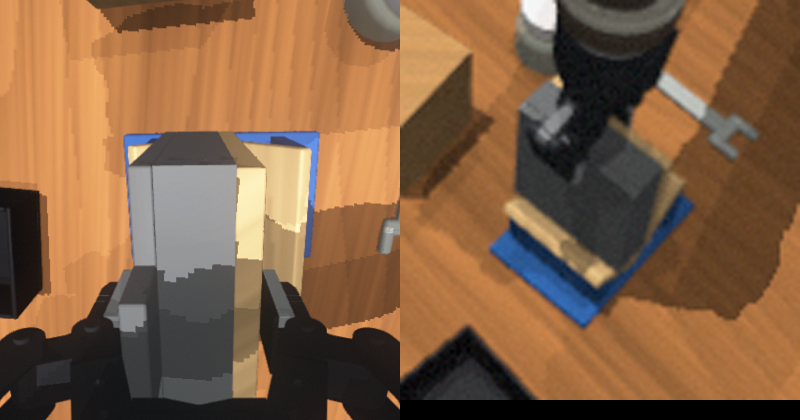

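Emit:
arm_command(motion=[-0.003,-0.0003,0,0,-0.12,-0.006,-0.0006,-0.001,0,-0.15,-0.009,-0.0009,-0.002,0,-0.18,-0.012,-0.0012,-0.003,0,-0.21,-0.015,-0.0015,-0.004,0,-0.23,-0.015,-0.0015,-0.004,0,-0.23])

```text
time: 16.73
tcp_pos: [554.9, 185.0, 176.0]
tcp_rot: [[0.096, -0.995, -0.0], [-0.995, -0.096, -0.0], [0.0, 0.0, -1.0]]
contact_force: [0.0, 0.2, 0.1]
gripper_width: 52.8
```

```bash
python3 -c "from h import *;look('14',(200,320,260,380))"
```

```text
{'time': np.float64(16.7), 'tcp_pos': array([554.9, 185. , 176. ]), 'contact_force': array([0. , 0.2, 0.1]), 'gripper_width': np.float64(52.8)} yaw -174.5
```

View pics/m14.png

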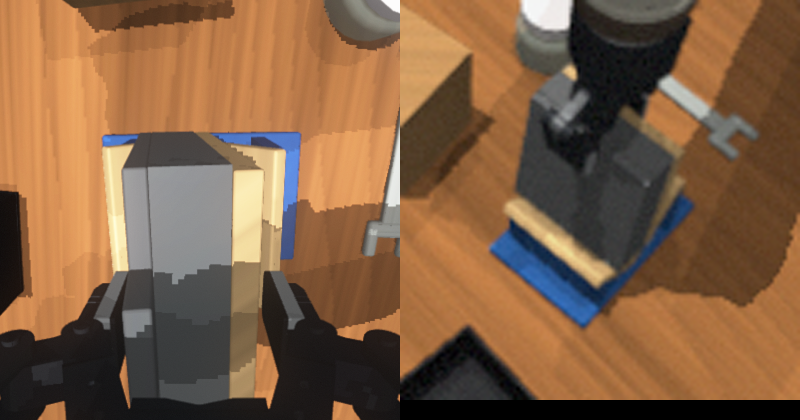

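Emit:
arm_command(motion=[-0.003,-0.0003,-0.001,0,-0.24,-0.006,-0.0006,-0.002,0,-0.25,-0.009,-0.0009,-0.003,0,-0.26,-0.012,-0.0012,-0.005,0,-0.28,-0.014,-0.0014,-0.007,0,-0.3,-0.014,-0.0014,-0.007,0,-0.3])

```text
time: 17.58
tcp_pos: [540.8, 183.6, 168.9]
tcp_rot: [[0.096, -0.995, -0.001], [-0.995, -0.096, -0.0], [0.0, 0.001, -1.0]]
contact_force: [-0.8, -0.6, -0.5]
gripper_width: 55.3
```

```bash
python3 -c "from h import *;look('15',(200,320,260,380))"
```

```text
{'time': np.float64(17.6), 'tcp_pos': array([540.8, 183.6, 168.9]), 'contact_force': array([-0.8, -0.6, -0.5]), 'gripper_width': np.float64(55.3)} yaw -174.5
```

View pics/m15.png

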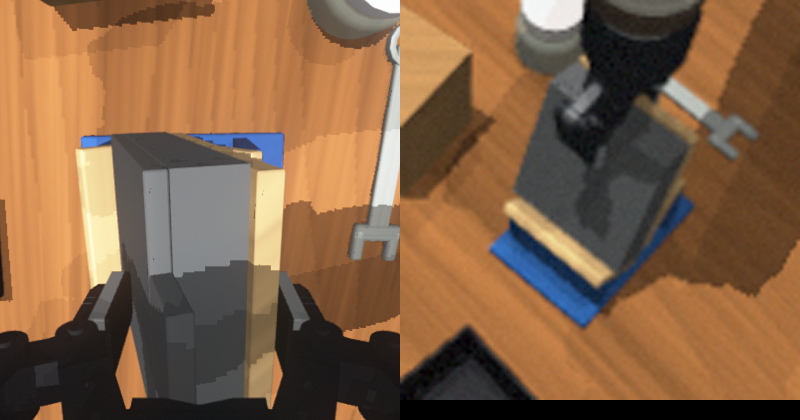

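Emit:
arm_command(motion=[-0.003,-0.0003,-0.003,0,-0.33,-0.006,-0.0006,-0.006,0,-0.36,-0.009,-0.0009,-0.009,0,-0.4,-0.012,-0.0012,-0.012,0,-0.43,-0.014,-0.0014,-0.014,0,-0.46,-0.014,-0.0014,-0.014,0,-0.46])

```text
time: 18.42
tcp_pos: [526.9, 182.2, 154.9]
tcp_rot: [[0.096, -0.995, -0.001], [-0.995, -0.096, -0.0], [0.0, 0.001, -1.0]]
contact_force: [-1.2, -0.1, -0.9]
gripper_width: 62.4
```

```bash
python3 -c "from h import *;look('16',(200,320,260,380))"
```

```text
{'time': np.float64(18.4), 'tcp_pos': array([526.9, 182.2, 154.9]), 'contact_force': array([-1.2, -0.1, -0.9]), 'gripper_width': np.float64(62.4)} yaw -174.5
```

View pics/m16.png

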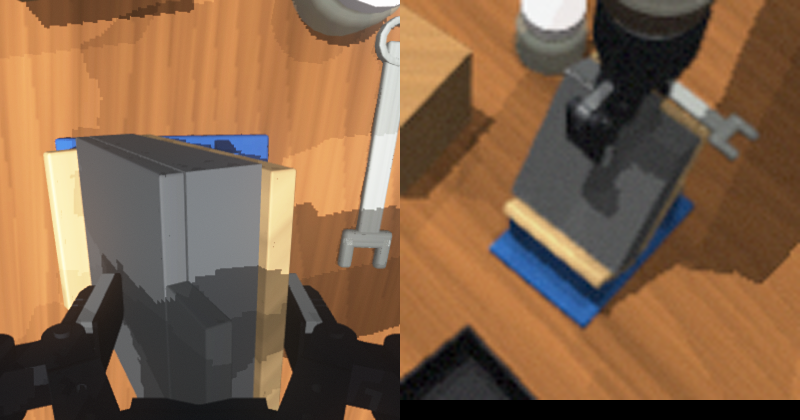

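Emit:
arm_command(motion=[-0.003,-0.0003,-0.004,0,-0.5,-0.006,-0.0006,-0.008,0,-0.55,-0.008,-0.0008,-0.011,0,-0.6,-0.01,-0.001,-0.014,0,-0.64,-0.012,-0.0012,-0.016,0,-0.68,-0.013,-0.0013,-0.016,0,-0.72,-0.013,-0.0013,-0.016,0,-0.72])

```text
time: 19.4
tcp_pos: [514.5, 181.0, 139.5]
tcp_rot: [[0.096, -0.995, 0.001], [-0.995, -0.096, 0.0], [-0.0, -0.001, -1.0]]
contact_force: [-0.7, -0.1, 0.3]
gripper_width: 73.5
```

```bash
python3 -c "from h import *;look('17',(200,320,260,380))"
```

```text
{'time': np.float64(19.4), 'tcp_pos': array([514.5, 181. , 139.5]), 'contact_force': array([-0.7, -0.1,  0.3]), 'gripper_width': np.float64(73.5)} yaw -174.5
```

View pics/m17.png

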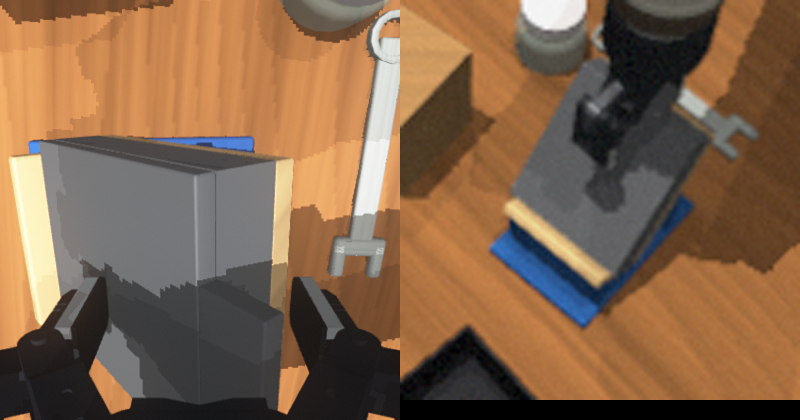

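Emit:
arm_command(motion=[0.001,0,0.02,0,-0.72,0.001,0,0.05,0,-0.8,0,0,0.09,0,-1,0,0,0.14,0,-1,-0.02,0,0.18,0,-1,-0.02,0,0.18,0,-1])

```text
time: 20.25
tcp_pos: [494.4, 181.2, 323.1]
tcp_rot: [[0.096, -0.995, 0.006], [-0.995, -0.096, 0.002], [-0.002, -0.006, -1.0]]
contact_force: [0.5, -0.3, -0.1]
gripper_width: 85.5
```

```bash
python3 -c "
from h import *;look('18',(200,320,260,380))
i=cv2.imread('pics/w18.png');print(i.shape)"
```

```text
{'time': np.float64(20.2), 'tcp_pos': array([494.4, 181.2, 323.1]), 'contact_force': array([ 0.5, -0.3, -0.1]), 'gripper_width': np.float64(85.5)} yaw -174.5
(420, 560, 3)
```

View pics/m18.png

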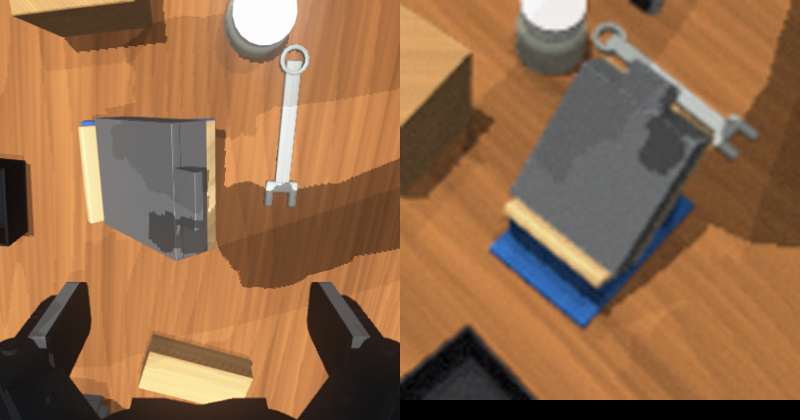

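View pics/w18.png

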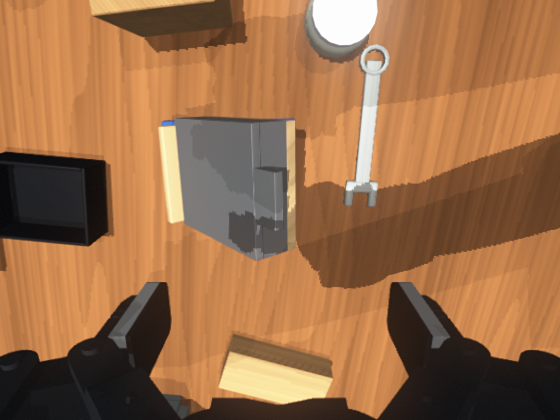

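```bash
python3 - <<'E'
from h import *
i=cv2.imread("pics/w18.png")[105:270,150:315]
z=cv2.resize(i,None,fx=3.6,fy=3.6,interpolation=cv2.INTER_CUBIC)
cv2.imwrite("pics/w18z.png",z)
W=load("w18")
for p in ([566,186,29.5,.1],):
  for q in((0,50,58),(0,-50,58),(0,55,44),(0,-55,44),(130,55,44),(130,-55,44),(130,55,10),(130,-55,10),(130,55,0),(130,-55,0),(156,22,44),(156,-22,44)):
    a=proj(W,pt(p,q))[0]; print(q,(3.6*(a-[150,105]+.4)).round(0))
E
```

```text
(0, 50, 58) [35. 68.]
(0, -50, 58) [ 68. 422.]
(0, 55, 44) [83. 46.]
(0, -55, 44) [114. 428.]
(130, 55, 44) [360.  69.]
(130, -55, 44) [373. 569.]
(130, 55, 10) [488.  62.]
(130, -55, 10) [487. 531.]
(130, 55, 0) [522.  60.]
(130, -55, 0) [518. 521.]
(156, 22, 44) [442. 250.]
(156, -22, 44) [444. 462.]
```

View pics/w18z.png

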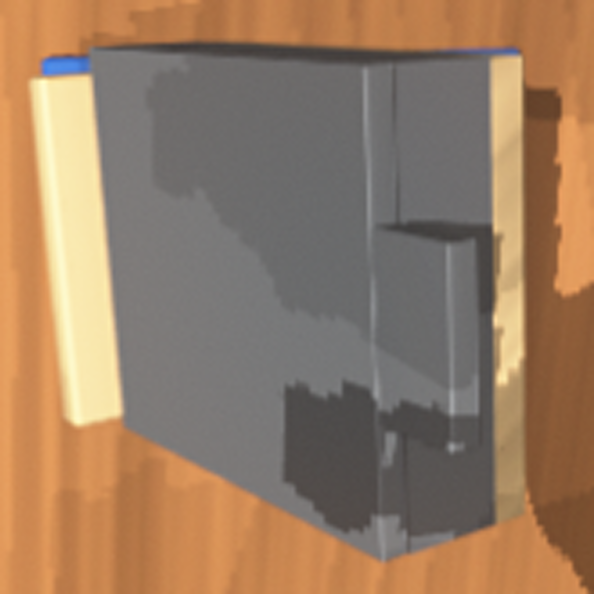

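```bash
python3 - <<'E'
from h import *
W=load("w18")
w=lambda x,y:(150+x/3.6-.4,105+y/3.6-.4)
o=[((0,55,44),(93,47)),((0,-55,44),(124,428)),((130,55,44),(366,65)),((130,-55,44),(385,562)),((130,55,10),(491,58)),((130,-55,10),(495,523)),((130,55,0),(522,55)),((130,-55,0),(524,515)),((156,22,44),(451,240)),((156,-22,44),(455,449))]
oo=[(W,a,w(*b)) for a,b in o]
for fz in (None,30,27): v,r=fit(oo,[566,186,30,.1],fz); print(v); print(r.T)
o2=[((0,50,58),(32,78)),((0,-50,58),(70,425))]
print(fit([(W,a,w(*b)) for a,b in o2],[566,186,30,.1],30))
s=cv2.imread("pics/s18.png")[225:300,285:365]; cv2.imwrite("pics/s18z.png",cv2.resize(s,None,fx=7,fy=7,interpolation=cv2.INTER_CUBIC))
S=load("s18")
for q in((0,50,58),(0,-50,58),(0,55,44),(0,-55,44),(130,55,44),(130,-55,44),(130,-55,0),(156,22,44),(156,-22,44)):
    a=proj(S,pt([566,186,30,.1],q))[0]; print(q,(7*(a-[285,225]+.4)).round(0))
E
```

```text
[564.4  186.    25.75   0.11]
[[-0.85  0.28 -0.06 -0.38  0.22  0.32  1.    0.73 -0.5  -0.5 ]
 [ 0.13 -0.67  0.21 -0.38 -0.21 -0.27 -0.01 -0.95  0.75  1.15]]
[564.29 185.2    0.11]
[[-1.97 -0.47 -0.39 -0.37  0.43  0.74  1.34  1.25 -0.38 -0.26]
 [-0.38 -0.04 -0.62  0.82 -1.08  0.66 -0.88 -0.09  0.65  1.97]]
[564.37 185.77   0.11]
[[-1.17  0.05 -0.15 -0.39  0.29  0.43  1.11  0.87 -0.46 -0.43]
 [-0.01 -0.48 -0.   -0.01 -0.44  0.03 -0.23 -0.68  0.75  1.42]]
(array([566.11, 187.37,   0.11]), array([[-0.01, -0.76],
       [ 0.01,  1.  ]]))
(0, 50, 58) [ 44. 249.]
(0, -50, 58) [245. 414.]
(0, 55, 44) [ 53. 233.]
(0, -55, 44) [272. 413.]
(130, 55, 44) [211. -39.]
(130, -55, 44) [448. 138.]
(130, -55, 0) [492. 117.]
(156, 22, 44) [315. -46.]
(156, -22, 44) [411.  25.]
```

View pics/s18z.png

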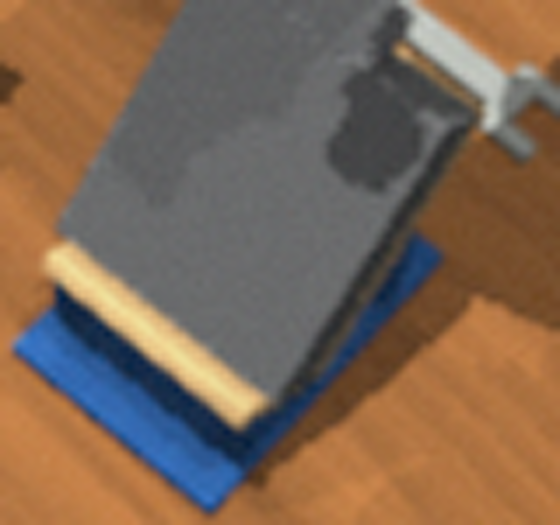

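Emit:
arm_command(motion=[0.0035,-0.003,0,-10,-0.46,0.0035,-0.003,0,-20,-0.46,0.0035,-0.003,0,-30,-0.46,0.0035,-0.003,0,-40,-0.46,0.0035,-0.003,-0.02,-50,-0.46,0.0035,-0.003,-0.04,-60,-0.46,0.0035,-0.003,-0.06,-70,-0.46,0.0035,-0.003,-0.08,-80,-0.46])

```text
time: 21.35
tcp_pos: [497.5, 177.7, 236.6]
tcp_rot: [[-0.965, -0.261, -0.002], [-0.261, 0.965, -0.001], [0.002, -0.0, -1.0]]
contact_force: [-0.4, -0.3, 0.6]
gripper_width: 62.3
```

Emit:
arm_command(motion=[0,0,-0.01,-9.2,-0.46,0,0,-0.03,-9.2,-0.46,0,0,-0.03,-9.2,-0.46])

```text
time: 21.72
tcp_pos: [496.8, 177.5, 206.3]
tcp_rot: [[-0.994, -0.11, -0.004], [-0.11, 0.994, -0.002], [0.004, -0.001, -1.0]]
contact_force: [0.2, 0.6, 0.2]
gripper_width: 61.8
```

```bash
python3 -c "from h import *;look('19',(200,320,260,380))"
```

```text
{'time': np.float64(21.7), 'tcp_pos': array([496.8, 177.5, 206.3]), 'contact_force': array([0.2, 0.6, 0.2]), 'gripper_width': np.float64(61.8)} yaw 96.3
```

View pics/m19.png

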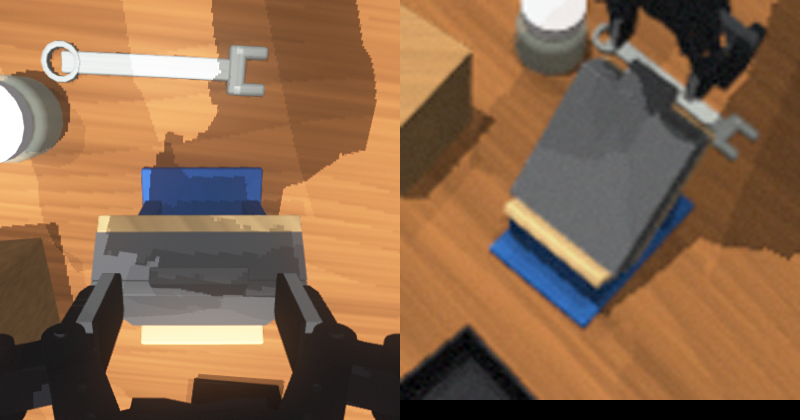

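```bash
python3 - <<'E'
from h import *
W=load("w19"); 
for p in ([564.5,185.5,28.5,.11],[564.4,186,26,.11],[566,186,30,.11]):
  print(proj(W,[pt(p,q) for q in((156,22,44),(156,-22,44),(156,22,36),(130,55,44),(130,-55,44),(130,55,0),(130,-55,0))]).round(0).tolist())
i=cv2.imread("pics/w19.png")[200:360,160:400]
cv2.imwrite("pics/w19z.png",cv2.resize(i,None,fx=3.3,fy=3.3,interpolation=cv2.INTER_CUBIC))
E
```

```text
[[228.0, 283.0], [329.0, 283.0], [229.0, 265.0], [169.0, 294.0], [388.0, 294.0], [178.0, 213.0], [379.0, 213.0]]
[[230.0, 280.0], [329.0, 280.0], [231.0, 262.0], [172.0, 291.0], [388.0, 291.0], [180.0, 212.0], [379.0, 212.0]]
[[229.0, 287.0], [330.0, 287.0], [230.0, 269.0], [169.0, 298.0], [389.0, 298.0], [178.0, 217.0], [380.0, 217.0]]
```

View pics/w19z.png

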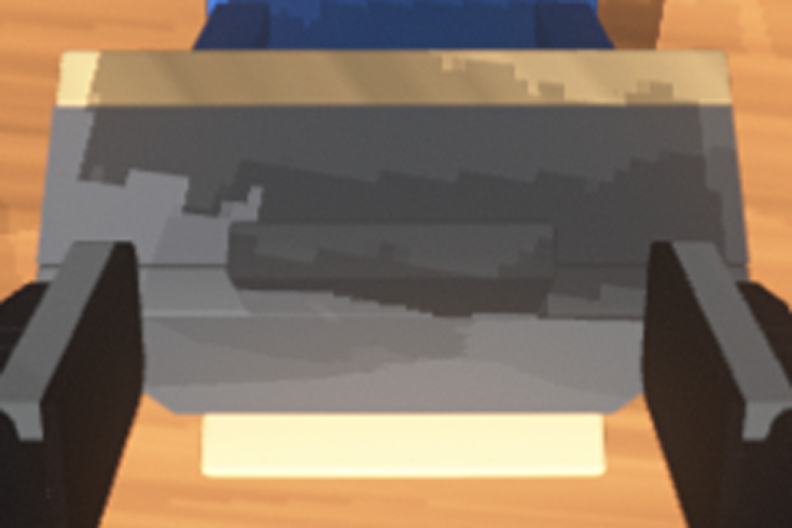

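Emit:
arm_command(motion=[0.001,0,-0.015,0,-0.46,0.001,0,-0.029,0,-0.46,0.001,0,-0.029,0,-0.46,0.001,0,-0.029,0,0,0.001,0,-0.029,0,0.1,0.001,0,-0.029,0,0.2,0.001,0,-0.029,0,0.3], force=70)

```text
time: 22.7
tcp_pos: [498.7, 177.9, 180.7]
tcp_rot: [[-0.994, -0.11, 0.001], [-0.11, 0.994, 0.0], [-0.001, 0.0, -1.0]]
contact_force: [-3.2, -2.0, 5.7]
gripper_width: 42.3
```

```bash
python3 -c "from h import *;look('20',(200,320,260,380))"
```

```text
{'time': np.float64(22.7), 'tcp_pos': array([498.7, 177.9, 180.7]), 'contact_force': array([-3.2, -2. ,  5.7]), 'gripper_width': np.float64(42.3)} yaw 96.3
```

View pics/m20.png

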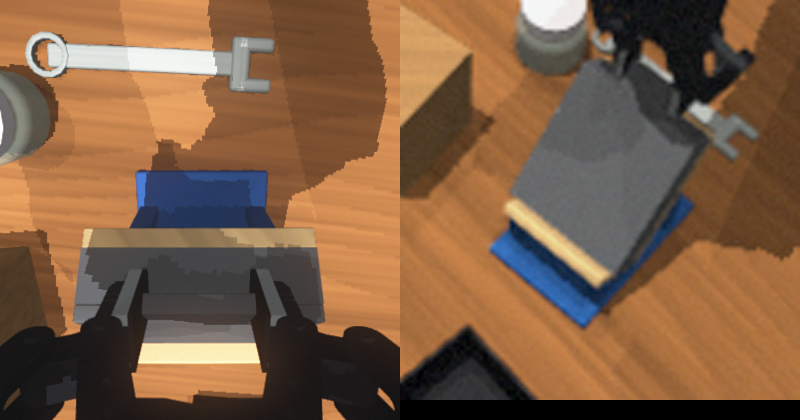

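Emit:
arm_command(motion=[0.0015,0.0002,0.0013,0,0.3,0.003,0.0003,0.0026,0,0.3,0.0046,0.0005,0.0039,0,0.3,0.0061,0.0007,0.0051,0,0.3,0.0076,0.0008,0.0064,0,0.3,0.0091,0.001,0.0077,0,0.3,0.0091,0.001,0.0077,0,0.3])

```text
time: 23.68
tcp_pos: [506.5, 178.7, 187.0]
tcp_rot: [[-0.994, -0.11, -0.004], [-0.11, 0.994, -0.001], [0.004, -0.0, -1.0]]
contact_force: [-8.9, -2.4, 2.3]
gripper_width: 42.1
```

```bash
python3 -c "from h import *;look('21',(200,320,260,380))"
```

```text
{'time': np.float64(23.7), 'tcp_pos': array([506.5, 178.7, 187. ]), 'contact_force': array([-8.9, -2.4,  2.3]), 'gripper_width': np.float64(42.1)} yaw 96.3
```

View pics/m21.png

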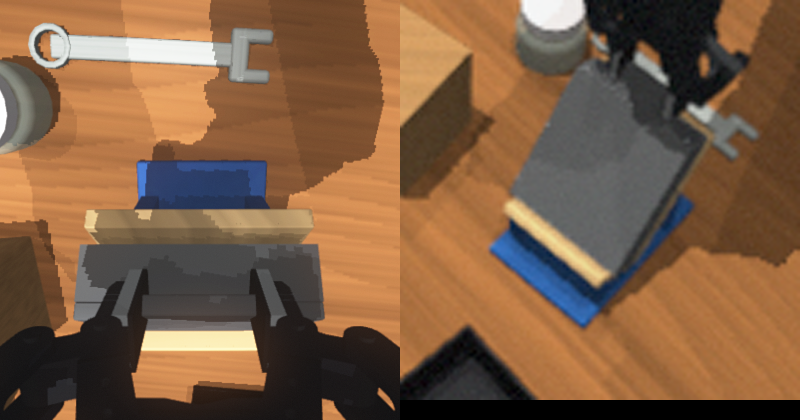

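Emit:
arm_command(motion=[-0.0006,0,0.0008,0,0.3,-0.0013,-0.0001,0.0015,0,0.3,0.0002,0.0001,0.0028,0,0.3,0.0017,0.0002,0.0041,0,0.3,0.0033,0.0004,0.0054,0,0.3,0.0033,0.0004,0.0054,0,0.3])

```text
time: 24.52
tcp_pos: [511.3, 179.4, 193.3]
tcp_rot: [[-0.994, -0.109, 0.0], [-0.109, 0.994, 0.0], [-0.0, 0.0, -1.0]]
contact_force: [-0.0, 0.4, -2.7]
gripper_width: 41.9
```

```bash
python3 -c "from h import *;look('22',(220,310,275,365))"
```

```text
{'time': np.float64(24.5), 'tcp_pos': array([511.3, 179.4, 193.3]), 'contact_force': array([-0. ,  0.4, -2.7]), 'gripper_width': np.float64(41.9)} yaw 96.3
```

View pics/m22.png

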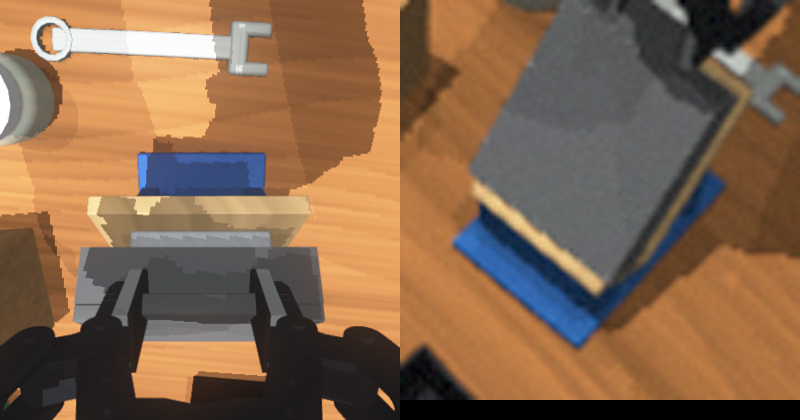

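Emit:
arm_command(motion=[0.003,0.0003,0.0026,0,0.3,0.006,0.0007,0.005,0,0.3,0.009,0.001,0.0077,0,0.3,0.0122,0.0013,0.0103,0,0.3,0.0152,0.0017,0.0128,0,0.3,0.0152,0.0017,0.0128,0,0.3])

```text
time: 25.38
tcp_pos: [526.6, 181.1, 206.2]
tcp_rot: [[-0.994, -0.109, 0.0], [-0.109, 0.994, 0.0], [-0.0, 0.0, -1.0]]
contact_force: [-0.4, -0.0, -1.8]
gripper_width: 42.2
```

```bash
python3 -c "from h import *;look('23',(220,310,275,365))"
```

```text
{'time': np.float64(25.4), 'tcp_pos': array([526.6, 181.1, 206.2]), 'contact_force': array([-0.4, -0. , -1.8]), 'gripper_width': np.float64(42.2)} yaw 96.3
```

View pics/m23.png

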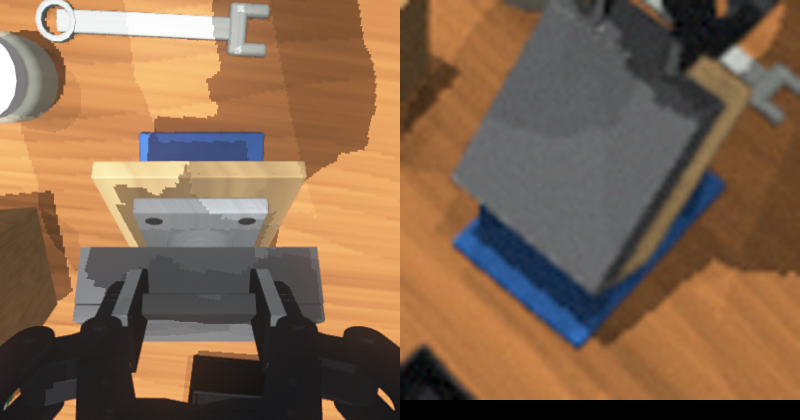

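Free; the flange stays on the board. Continue outward, then up.

Emit:
arm_command(motion=[0.006,0.0007,0.005,0,0.3,0.012,0.0013,0.01,0,0.3,0.02,0.002,0.018,0,0.3,0.03,0.003,0.03,0,0.3,0.03,0.003,0.06,0,0.3,0.03,0.003,0.1,0,0.3,0.03,0.003,0.14,0,0.3,0.03,0.003,0.14,0,0.3])

```text
time: 26.48
tcp_pos: [557.2, 184.2, 349.4]
tcp_rot: [[-0.994, -0.109, 0.005], [-0.109, 0.994, 0.002], [-0.005, 0.001, -1.0]]
contact_force: [0.3, -0.4, -3.1]
gripper_width: 41.8
```

```bash
python3 -c "from h import *;look('24',(180,310,260,390))"
```

```text
{'time': np.float64(26.5), 'tcp_pos': array([557.2, 184.2, 349.4]), 'contact_force': array([ 0.3, -0.4, -3.1]), 'gripper_width': np.float64(41.8)} yaw 96.3
```

View pics/m24.png

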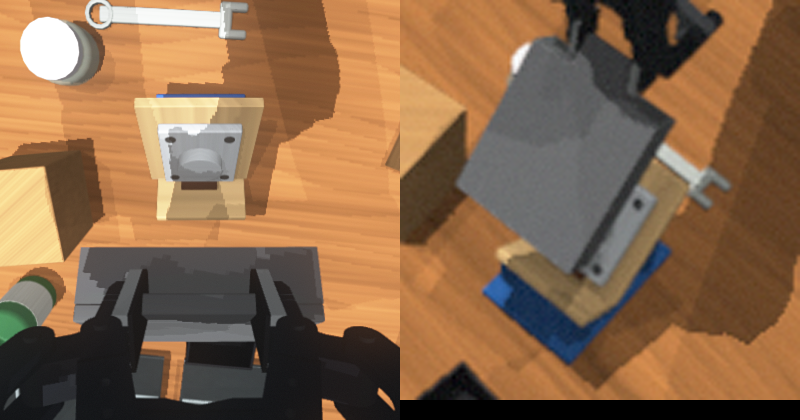

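Emit:
arm_command(motion=[-0.002,-0.03,0,0,0.3,-0.004,-0.07,0,0,0.3,-0.006,-0.12,0,1,0.3,-0.009,-0.17,0,2,0.3,-0.012,-0.22,0,3,0.3,-0.015,-0.27,0,4,0.3,-0.018,-0.32,0,4.6,0.3,-0.02,-0.37,0,4.6,0.3])

```text
time: 27.58
tcp_pos: [535.8, -187.6, 344.3]
tcp_rot: [[-0.982, -0.189, -0.002], [-0.189, 0.982, 0.001], [0.002, 0.001, -1.0]]
contact_force: [0.8, -0.1, -2.5]
gripper_width: 42.4
```

Emit:
arm_command(motion=[-0.002,-0.03,0,0,0.3,-0.003,-0.056,-0.02,0,0.3,-0.003,-0.056,-0.05,0,0.3,-0.003,-0.056,-0.08,0,0.3,-0.003,-0.056,-0.08,0,0.3])

```text
time: 28.2
tcp_pos: [532.1, -241.6, 262.2]
tcp_rot: [[-0.982, -0.189, -0.006], [-0.189, 0.982, 0.003], [0.005, 0.004, -1.0]]
contact_force: [0.8, 0.5, -1.7]
gripper_width: 42.0
```

```bash
python3 -c "from h import *;look('25',(90,220,170,300))"
```

```text
{'time': np.float64(28.2), 'tcp_pos': array([ 532.1, -241.6,  262.2]), 'contact_force': array([ 0.8,  0.5, -1.7]), 'gripper_width': np.float64(42.0)} yaw 100.9
```

View pics/m25.png

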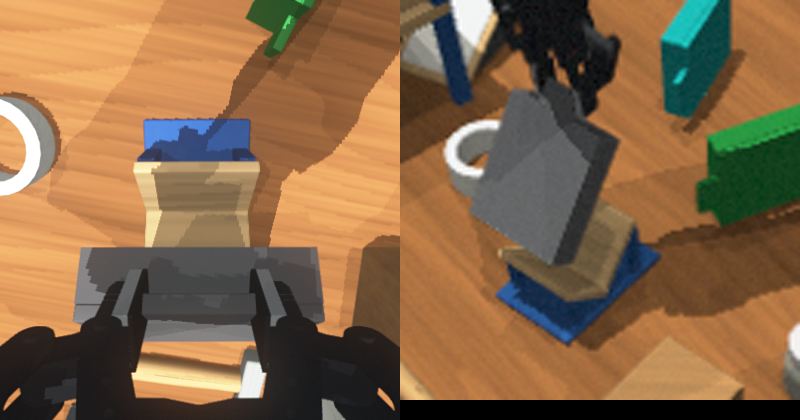

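```bash
python3 - <<'E'
from h import *
W=load("w25")
for p in ([562.3,-236.5,29,.19],):
  print(proj(W,[pt(p,q) for q in((80,-50,0),(80,50,0),(0,-50,0),(0,50,0),(80,-50,-10),(80,50,-10))]).round(1).tolist())
i=cv2.imread("pics/w25.png")[110:260,190:370]
cv2.imwrite("pics/w25z.png",cv2.resize(i,None,fx=4,fy=4,interpolation=cv2.INTER_CUBIC))
E
```

```text
[[340.8, 171.0], [212.9, 171.0], [328.2, 211.3], [225.9, 211.4], [340.0, 159.9], [213.8, 159.9]]
```

View pics/w25z.png

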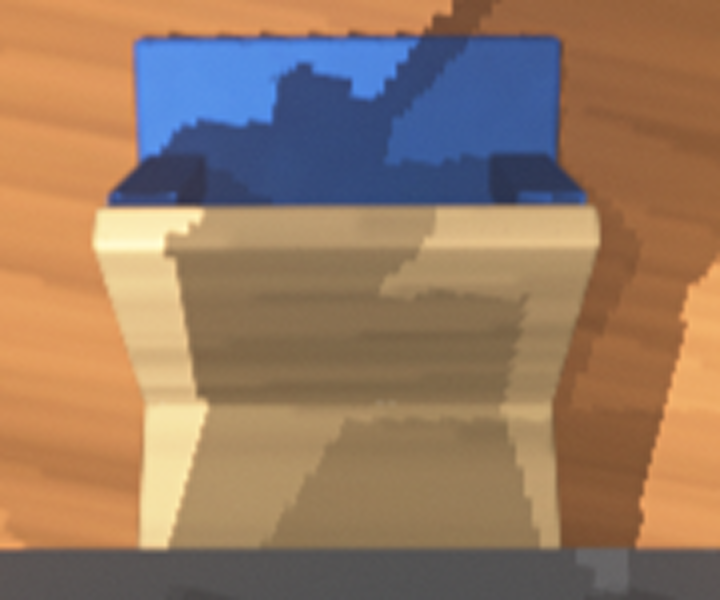

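Emit:
arm_command(motion=[0,-0.001,-0.023,0,0.3,0,-0.001,-0.046,0,0.3,-0.0075,-0.0024,-0.0524,0,0.3,-0.015,-0.0039,-0.0589,0,0.3,-0.0226,-0.0053,-0.0653,0,0.3,-0.03,-0.0068,-0.0717,0,0.3,-0.0376,-0.0082,-0.0782,0,0.3,-0.0376,-0.0082,-0.0782,0,0.3])

```text
time: 29.3
tcp_pos: [495.0, -250.2, 187.5]
tcp_rot: [[-0.982, -0.188, -0.001], [-0.188, 0.982, 0.0], [0.0, 0.0, -1.0]]
contact_force: [0.6, 0.2, -1.6]
gripper_width: 42.1
```

```bash
python3 -c "from h import *;look('26',(110,215,180,285))"
```

```text
{'time': np.float64(29.3), 'tcp_pos': array([ 495. , -250.2,  187.5]), 'contact_force': array([ 0.6,  0.2, -1.6]), 'gripper_width': np.float64(42.1)} yaw 100.9
```

View pics/m26.png

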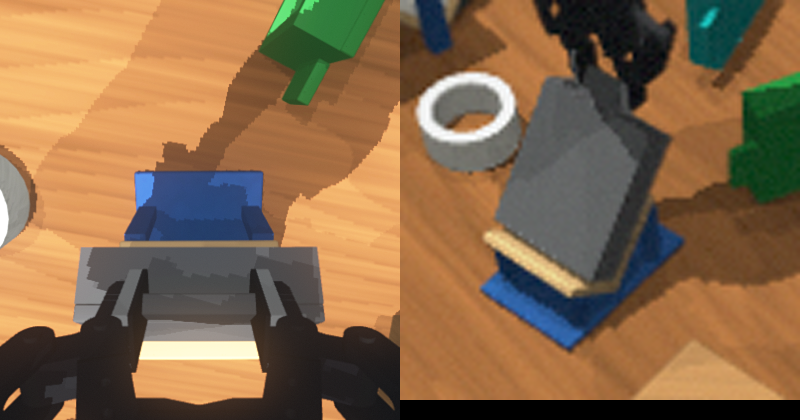

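Emit:
arm_command(motion=[-0.0018,0,-0.003,0,0.3,-0.0036,0,-0.006,0,0.3,-0.0054,0,-0.009,0,0.3,-0.0054,0,-0.009,0,0.3])

```text
time: 29.9
tcp_pos: [490.1, -250.1, 178.5]
tcp_rot: [[-0.982, -0.189, -0.0], [-0.189, 0.982, 0.0], [0.0, 0.0, -1.0]]
contact_force: [0.6, -0.9, -2.5]
gripper_width: 42.1
```

Emit:
arm_command(motion=[-0.001,0,-0.0015,0,0.3,-0.001,0,-0.003,0,0.3,-0.001,0,-0.003,0,0.3])

```text
time: 30.28
tcp_pos: [489.4, -250.2, 175.8]
tcp_rot: [[-0.982, -0.189, 0.0], [-0.189, 0.982, 0.0], [-0.0, 0.0, -1.0]]
contact_force: [-0.2, 0.2, -2.4]
gripper_width: 42.1
```

```bash
python3 -c "from h import *;look('27',(110,215,180,285))"
```

```text
{'time': np.float64(30.3), 'tcp_pos': array([ 489.4, -250.2,  175.8]), 'contact_force': array([-0.2,  0.2, -2.4]), 'gripper_width': np.float64(42.1)} yaw 100.9
```

View pics/m27.png

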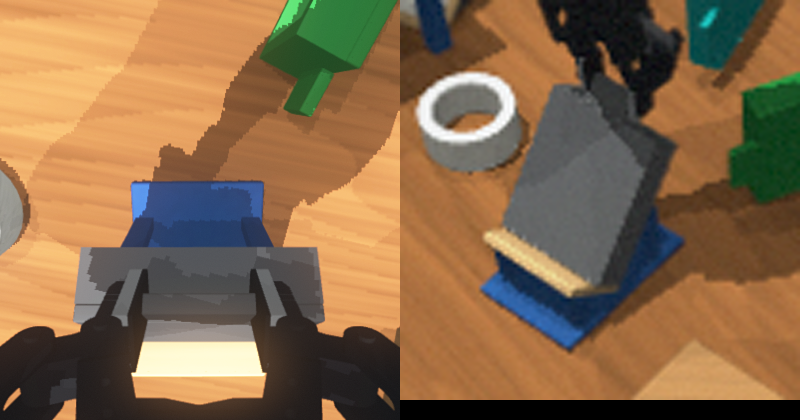

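Emit:
arm_command(motion=[-0.0005,0,-0.001,0,0.3,-0.001,0,-0.002,0,0.3,-0.001,0,-0.002,0,0.3])

```text
time: 30.75
tcp_pos: [488.6, -250.3, 174.3]
tcp_rot: [[-0.982, -0.189, 0.001], [-0.189, 0.982, -0.0], [-0.001, -0.001, -1.0]]
contact_force: [1.8, 0.5, 0.6]
gripper_width: 42.2
```

Emit:
arm_command(motion=[-0.0005,0,-0.001,0,0.3,-0.001,0,-0.002,0,0.3,-0.001,0,-0.002,0,0.3])

```text
time: 31.12
tcp_pos: [488.1, -250.4, 173.9]
tcp_rot: [[-0.982, -0.189, 0.004], [-0.189, 0.982, -0.001], [-0.003, -0.002, -1.0]]
contact_force: [0.1, 1.0, 11.1]
gripper_width: 42.2
```

Emit:
arm_command(motion=[0,0,0.001,0,0.1,0,0,0.001,0,-0.02,0,0,0.001,0,-0.1,0,0,0.001,0,-0.25,0,0,0.001,0,-0.46,0,0,0.001,0,-0.46], force=20)

```text
time: 31.88
tcp_pos: [487.2, -250.1, 172.6]
tcp_rot: [[-0.982, -0.189, -0.0], [-0.189, 0.982, 0.0], [0.0, 0.0, -1.0]]
contact_force: [-0.1, -0.2, 0.0]
gripper_width: 62.3
```

Emit:
arm_command(motion=[-0.002,0,0.02,0,-0.46,-0.004,0,0.05,0,-0.46,-0.004,0,0.1,0,-0.46,-0.004,0,0.15,0,-0.46,-0.004,0,0.15,0,-0.46])

```text
time: 32.5
tcp_pos: [484.0, -250.6, 326.9]
tcp_rot: [[-0.982, -0.189, 0.005], [-0.189, 0.982, -0.003], [-0.005, -0.004, -1.0]]
contact_force: [0.8, 0.0, -0.7]
gripper_width: 62.5
```

```bash
python3 -c "
from h import *;look('28',(110,215,180,285));snap('top','t28')
t=cv2.imread('pics/t28.png');cv2.imwrite('pics/t28z.png',np.hstack([cv2.resize(t[150:230,320:400],None,fx=5,fy=5,interpolation=2),cv2.resize(t[150:230,180:260],None,fx=5,fy=5,interpolation=2)]))"
```

```text
{'time': np.float64(32.5), 'tcp_pos': array([ 484. , -250.6,  326.9]), 'contact_force': array([ 0.8,  0. , -0.7]), 'gripper_width': np.float64(62.5)} yaw 100.9
```

View pics/m28.png

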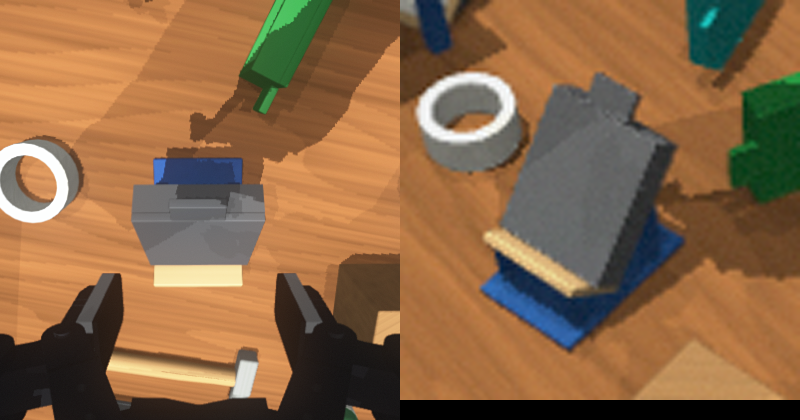

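View pics/t28z.png

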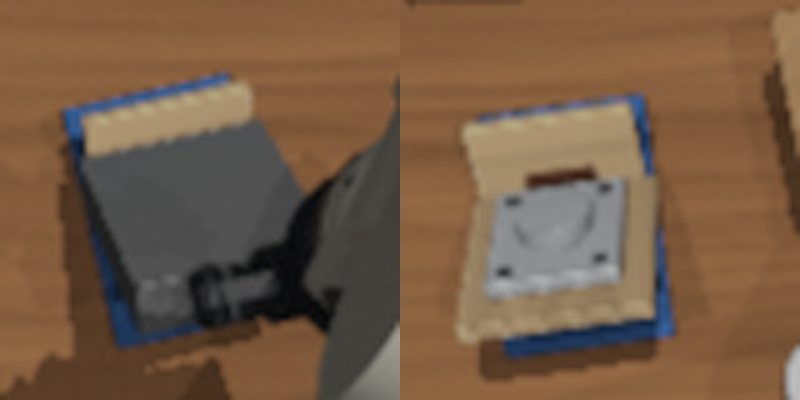

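```bash
python3 - <<'E'
from h import *
W=load("w28")
i=cv2.imread("pics/w28.png")[145:295,195:360]
cv2.imwrite("pics/w28z.png",cv2.resize(i,None,fx=4,fy=4,interpolation=cv2.INTER_CUBIC))
for q in((0,50,58),(0,-50,58),(0,55,34),(0,-55,34),(130,55,34),(130,-55,34),(130,55,0),(130,-55,0),(156,22,34),(156,-22,34)):
    a=proj(W,pt([562.3,-236.5,29,.19],q))[0]; print(q,(4*(a-[195,145]+.4)).round(0))
E
```

```text
(0, 50, 58) [152. 563.]
(0, -50, 58) [512. 563.]
(0, 55, 34) [138. 478.]
(0, -55, 34) [526. 479.]
(130, 55, 34) [ 60. 312.]
(130, -55, 34) [600. 313.]
(130, 55, 0) [ 71. 163.]
(130, -55, 0) [589. 163.]
(156, 22, 34) [212. 262.]
(156, -22, 34) [446. 262.]
```

View pics/w28z.png

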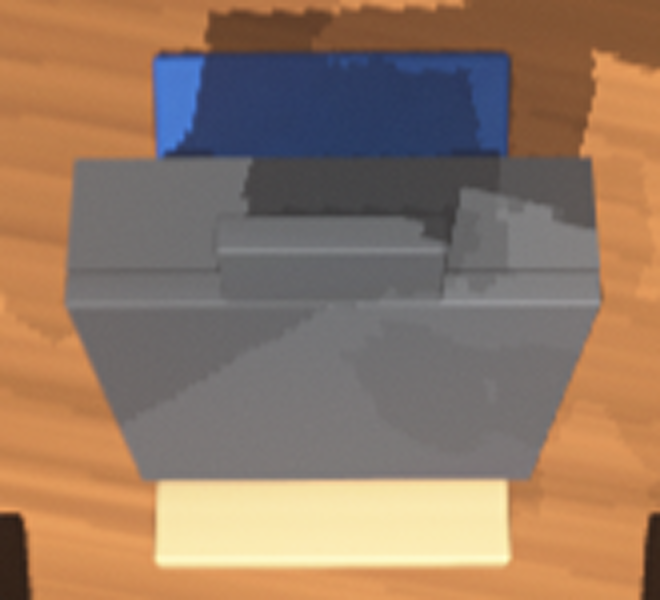

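Emit:
arm_command(motion=[0,0.05,0,-2,-0.46,0,0.1,0,-4,-0.46,0,0.15,0,-5,-0.46,0,0.2,0,-5,-0.46,0,0.26,0,-5,-0.46,0,0.32,0,-5,-0.46,0,0.38,0,-5,-0.46,0,0.43,0,-5,-0.46])

```text
time: 33.65
tcp_pos: [482.5, 181.9, 321.2]
tcp_rot: [[-0.995, -0.103, -0.002], [-0.103, 0.995, -0.001], [0.002, -0.001, -1.0]]
contact_force: [1.2, -0.3, 0.4]
gripper_width: 62.5
```

Emit:
arm_command(motion=[0,0,0,0,-0.46,0,0,0,0,-0.46])

```text
time: 33.9
tcp_pos: [483.0, 179.6, 321.7]
tcp_rot: [[-0.995, -0.103, -0.002], [-0.103, 0.995, -0.001], [0.002, -0.001, -1.0]]
contact_force: [-0.4, -0.7, 0.1]
gripper_width: 62.3
```

```bash
python3 - <<'E'
from h import *
look('29',(220,310,275,365))
W=load("w29")
i=cv2.imread("pics/w29.png")
P=[pt([565.5,186.5,29,.105],q) for q in((0,50,58),(0,-50,58),(0,50,0),(0,-50,0),(0,55,10),(0,-55,10),(130,55,10),(130,-55,10),(130,55,0),(130,-55,0),(80,50,0),(80,-50,0))]
pp=proj(W,P); print(pp.round(0).tolist())
z=cv2.resize(i[100:300,180:400],None,fx=3.5,fy=3.5,interpolation=cv2.INTER_CUBIC)
z0=z.copy()
for a in pp: cv2.circle(z,tuple(int(v) for v in (3.5*(a-[180,100]+.4))),3,(0,0,255),1)
cv2.imwrite("pics/w29z.png",z[:600])
E
```

```text
{'time': np.float64(33.9), 'tcp_pos': array([483. , 179.6, 321.7]), 'contact_force': array([-0.4, -0.7,  0.1]), 'gripper_width': np.float64(62.3)} yaw 95.9
[[232.0, 290.0], [323.0, 290.0], [234.0, 240.0], [320.0, 240.0], [230.0, 248.0], [325.0, 248.0], [211.0, 201.0], [342.0, 201.0], [212.0, 190.0], [342.0, 190.0], [225.0, 213.0], [329.0, 213.0]]
```

View pics/w29z.png

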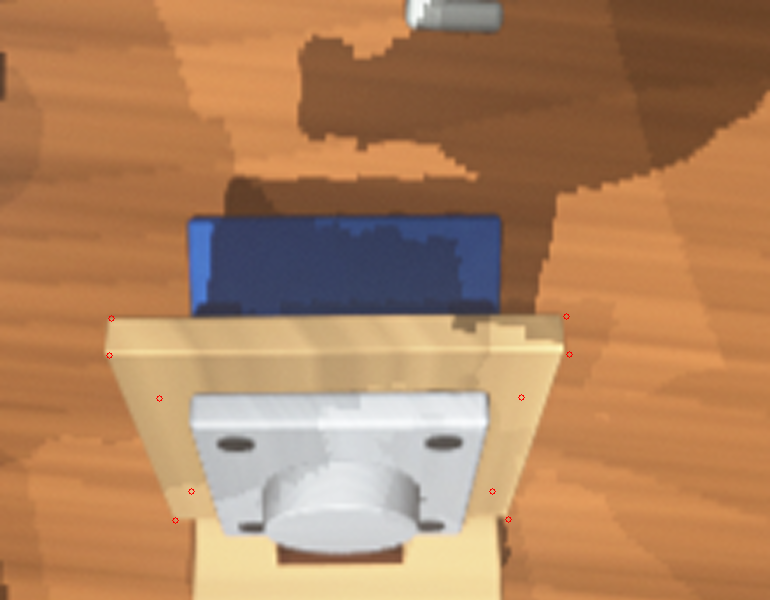

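View pics/m29.png

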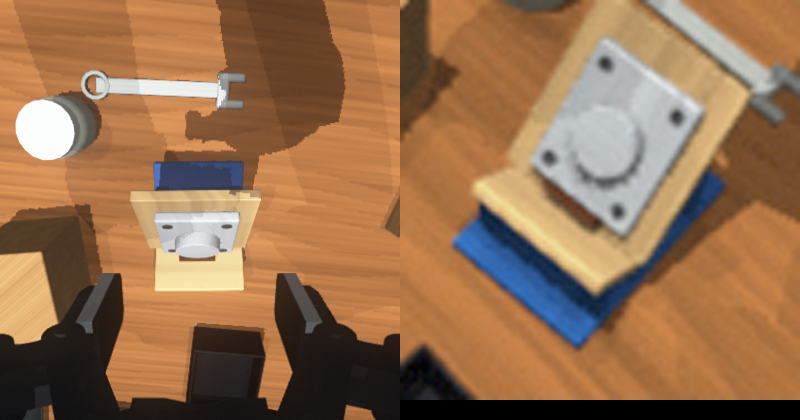

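View pics/s29.png

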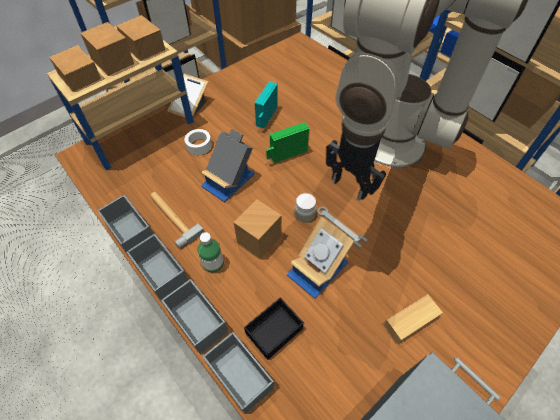

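```bash
python3 -c "from rig import arm; print(arm.sense()['time'],abs(arm.sense()['qvel']).max()); print(arm.sign_off())"
```

```text
34.0 0.009309738864701309
the job is handed in; nothing more can be done
None
```

The job is done and handed in at 34 s of the 64 s allowed. The flange lies hub-up on the board on the second rest, and the empty tray stands on the first rest, tongue up and open side against the plate.

**How it was done:** The tool can only point straight down, so I tipped the closed pair upright in the first rest between the open fingers. I then clamped it across its 44 mm thickness, lifted it, turned it about 175° and stood it in the second rest. There I let it lean back onto its board, lifted the tray off square to the plate by its tongue, and carried it to the first rest.

**Last checks:**
- **Board:** a wrist view agrees to about 1–2 mm with a board seated on the ledge, flat against the plate and centred. The flange stands against the batten.
- **Tray:** a wrist view agrees to about 2 mm with it flat, square and centred on the first rest, touching the ledge.
- **Surroundings:** by eye, nothing standing around moved between the first and last pictures. The robot was still, away from everything.

**What disagreed or went less well:**
- **First push too hard:** the first push on the tongue jammed by friction and read about 65 N at the wrist. That is below the 120 N wrist limit. The push was meant to be taken on a finger pad; I did not check whether it counts against the 40 N limit for the arm or gripper body. I eased off and followed the arc, after which forces stayed low.
- **Board slipped in the grip:** the board sat about 8 mm up the tray while clamped. It slid back to nearly flush when set down on the second rest.
- **Height estimates:** camera fits put the rests' seats at 26–29 mm rather than 30 mm, and the pair touched down within about 1–2 mm of where I expected.

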